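# Close the battery hatch of the counter console

## Robot

A 6-joint arm with a two-finger parallel gripper is mounted at the origin on the work surface. World frame = base frame: x ahead of the robot, y to its left, z up, the work surface at z = 0. Lengths are in mm, angles in rad, forces in N, time in s.
With the tool pointing down it reaches from about 275 to 1000 mm from the base axis. Payload 8.4 kg.
Tool frame: the origin (TCP) lies midway between the tips of the shut fingers; the grasp point (between the pads) lies 19 mm behind it (r.grip_point_offset is the distance from the TCP to the grasp point, in mm); z points along the fingers, x is the direction in which the jaws open and shut, and the axes are right-handed (so a half turn about z gives the same grasp; the last joint's range is limited). The gripper opens to 85 mm and grips with 20 to 120 N. Pads are 22 mm wide; open, the fingers measure 114 mm over their backs; the gripper's body (76 mm by 85 mm) begins 54 mm behind the grasp point. The pads swing forward as they close: fully open they stand 13 mm farther back than shut.
Start: joints at [1.322, 0.353, 1.633, -0, 1.155, -0.002], TCP at [152.687, 606.065, 231.281] pointing down, gripper open.
Joint ranges: [-2.63, 2.63], [-0.92, 2.1], [0.06, 2.66], [-1.3, 4.44], [0, 2.69], [-3.02, 3.02]. Speed limits (rad/s): [2.22, 2.22, 2.79, 3.14, 3.14, 3.14].

## Interface

Orientations are given as [roll, pitch, yaw] about the fixed x, y, z axes, in that order (R = Rz(yaw) Ry(pitch) Rx(roll)).
In Python, from rig import monitor, vision, sign_off, r gives the robot as it stands.
- The arm moves only by the shell command python3 -m inch 'ROWS' [FORCE]. ROWS is JSON, a list of rows, each an object with "dp": the shift along the tool's x, y, z in mm, a list of three; "angular": the turn, a rotation vector about the tool's x, y, z in rad, a list of three; "fingers": the closure in counts, from 0 (fully open) to 255 (shut). A call has 1 to 12 rows; each row is the pose to reach, as a shift and turn from the pose commanded when the call began, along the tool's axes at that moment; what a row does not reach only later rows make up. A row lasts 1/12 s, in which the tool goes at most 41.7 mm and 7.16 degrees, less where a joint would pass 70% of its speed; a pose out of reach is approached as far as the arm can. A call with a gripper value outside its range is refused whole. The fingers move at their own pace and stop on an object; FORCE is the grip in N (left out, the last holds). Time passes only in rows, so rows that repeat a pose let the fingers close. It gives the time, the measured TCP pose, the force and the opening at its end, in the units of the state.
- monitor.sense(): the state, without advancing time (a new reading comes with each control period).
- vision.grab_frame(name): name is "side" or "top"; returns (picture, depth): 480x640x3 uint8, blue, green, red; 480x640 float32, mm along the optical axis (not along the pixel's ray), 0 where there is no reading.
- vision.camera_params(name): a dict with "fx", "fy", "cx", "cy" (pixels), "R" (3x3) and "t" (3): a world point X has camera coordinates R X + t. Camera axes: x right, y down, z forward; pixel columns grow to the right and rows downward; lengths in mm; the calibration is good to about 2 mm. A picture is of the moment at which its call begins. camera_params takes no time and is no camera call.
- sign_off(): hands the job in, once; it reports no verdict.
The state is a dict: "clock": time; "qpos": joint angles; "qvel": joint speeds; "joint_efforts": joint torques, N m; "eef_pos": TCP position; "tcp_rot": TCP orientation; "contact_force": force on the tool from outside, world axes, zero at the start; "wrist_torque": the same for the moment, N m; "opening": opening from 0.0 (shut) to 1.0 (fully open).
Only numpy, scipy, OpenCV 4.12 (cv2) and the standard library are available. Lean on these libraries where they do the work, as an engineer would, in place of code of your own. Each camera call takes 0.05 s, during which the arm holds its last target.

## Task

The keypad console lies face down on its mat with fresh batteries inside and its battery cover laid loosely in place: first push the cover straight down until both ends have clicked under their snap hooks. Then, with the screwdriver from the wooden caddy, drive the slotted screw in the middle of the cover clockwise until it stops fully home, still pressing the blade firmly into the slot when it gets there. Hang the screwdriver back upright, right down in the caddy hole it came from, and leave the other things on the counter where they are.

Things in the scene. Friction and masses are not known exactly. Their poses are not given: they have to be found in the camera images.
- bay: Battery opening of the console (cream wedge 190 x 230 mm, fixed, face down on a black mat; rubber feet 10 mm high near its corners). Its underside slopes 30 deg, low edge towards the robot. Origin: centre of the opening in the plane of the underside, 81 mm above the counter. z: out of the underside, square to it; x: up the slope; y: to the left along the opening.
- cover_left (a point): Point on top of the grey battery cover, 40 mm from its middle towards bay +y. Loose plate 72 (bay x) x 112 (bay y) x 4 mm, ribs below. At the start it rests on the slanted tops of two black snap hooks at its short edges, its top at about bay z = 0.010; clicked in, its top is flush (bay z = 0). Hooks rise 9 mm above the underside.
- cover_right (a point): The same at the other end, 40 mm from the middle towards bay -y. Each end clicks at about 8 to 14 N when pressed, square to the cover, 38 mm from its middle (clear of hook and collar).
- screw_slot (a point): Centre of the slot's mouth on top of the brass screw head in the middle of the cover. x: along the slot; z: out of the head along the screw's axis. Head 18 mm across; slot right across it, 3.8 mm wide, 3 mm deep. A black collar round it, 21 mm inside, 27 mm outside, stands 5 mm above the cover; the head's top is level with it when home.
- screw_turn (a joint): Turn of the screw in rad, growing as it is turned clockwise seen from outside; starts between 0 and 1.6, stops hard at 5.4 (home). The screw sinks 4 mm per turn (0.64 mm per rad), so the blade has to follow it. It takes about 0.05 N m to turn and stays where it is left.
- screw: The screw. Origin: middle of the underside of its head, 5 mm below screw_slot; same axes as screw_slot.
- driver_grip (a point): Screwdriver, 154 mm long, about 90 g, hanging upright in the caddy. This point: on its axis in the handle, 108 mm above the blade's end, the place to grip. Handle teal, six-sided, 26 mm across flats, from 70 to 150 mm above the blade's end. z: along the axis, blade to handle; x: along the blade's width. Flats face +-y and 60 deg either way from that.
- driver: The same screwdriver. Origin: middle of the blade's end; same axes. Shaft 7 mm thick; blade 11 mm wide, 2.4 mm thick, 16 mm long. Hanging in the caddy, the blade's end is 10 mm above the counter.
- caddy_hole0 (a point): Centre of the mouth of the screwdriver's hole in the top of the wooden caddy (fixed block 160 x 75 x 80 mm high, two pencils up to 127 mm high in it 80 mm from the hole). Hole 21 mm wide, straight down through the block. The foot of the handle rests on the rim.
- battery_a: something else on the counter, to be left where it stands: spent battery, standing, 33 mm across, 60 mm high, on the mat. Origin under its middle.
- battery_b: something else on the counter, to be left where it stands: a second spent battery like it.
- jar_nuts: something else on the counter, to be left where it stands: jar of nuts (brown), 72 mm across, 110 mm high. Origin under its middle.
- jar_seeds: something else on the counter, to be left where it stands: jar of seeds (straw yellow), 72 mm across, 110 mm high. Origin under its middle.
- bell: something else on the counter, to be left where it stands: brass counter bell, 80 mm across, 52 mm high. Origin under its middle.
- coin_dish: something else on the counter, to be left where it stands: dark wooden coin dish, 90 mm across, 22 mm high. Origin under its middle.
- carton: something else on the counter, to be left where it stands: small carton 70 x 110 x 60 mm high. Origin under its middle.
Mind the look-alikes: they are no part of the job. There is more than one size of the driver; the job needs the smallest.

How it is judged:
By the outcome, as a careful person would: the job done as asked, in the order asked, and still so for the second after the job is handed in, with the robot touching nothing.
It also fails if it takes over 72 s, if anything falls off the work surface, if the arm or the gripper's body presses on something with over 40 N, if the wrist force passes 120 N, or if a joint passes its speed limit or range.

## Working session

There is one attempt and no reset: what is moved stays moved. The work goes in short steps, Python scripts to look and compute and a shell command to move; the robot and the scene stay as the last step left them, time stands still between calls to the robot, and variables do not carry over. Pictures are saved under pics/ and viewed, and the job is handed in when it is done.

```bash
ls -la; mkdir -p pics; python3 - <<'E'
from rig import monitor, vision, r
import cv2, json
s=monitor.sense(); print(s)
for n in ("side","top"):
    p,d=vision.grab_frame(n)
    cv2.imwrite(f"pics/{n}0.png",p)
    import numpy as np; np.save(f"{n}0_d.npy",d); np.save(f"{n}0_p.npy",p)
    c=vision.camera_params(n); print(n,c)
print([a for a in dir(r) if a[0]!='_'], r.grip_point_offset)
E
```

```text
total 12
drwxr-xr-x  3 agent agent 4096 Dec  7 02:27 .
drwxr-xr-x 23 root  root  4096 Dec  7 02:27 ..
drwxr-xr-x  2 agent agent 4096 Dec  7 02:27 pics
{'clock': 0.0, 'qpos': array([ 1.32161363e+00,  3.53674055e-01,  1.63413789e+00, -1.05004917e-05,
        1.15519929e+00, -2.41537545e-03]), 'qvel': array([ 0.00052685,  0.00034533, -0.00017891,  0.00021643,  0.00025288,
        0.00080048]), 'joint_efforts': array([-3.22758551e-04, -6.05263138e+01, -3.42056966e+01, -1.47295386e-04,
        9.35414282e-03,  4.38591158e-06]), 'eef_pos': array([152.56323525, 605.59879159, 230.54389614]), 'tcp_rot': array([3.14158648e+00, 1.41859525e-03, 1.32403324e+00]), 'contact_force': array([-1.36407878, -0.48520228, -0.38161861]), 'wrist_torque': array([ 0.01024327,  0.06414501, -0.01204913]), 'opening': 0.9986489620283155}
side {'fx': 501.11422707453056, 'fy': 501.11422707453056, 'cx': 314.5683037330932, 'cy': 243.00621599512834, 'R': array([[-9.92285237e-01, -1.23972291e-01,  9.37757626e-04],
       [-9.89791988e-02,  7.87638211e-01, -6.08135813e-01],
       [ 7.46533765e-02, -6.03537008e-01, -7.93832447e-01]]), 't': array([ 562.85512608,  134.97325675, 1058.34225013])}
top {'fx': 483.71167675158114, 'fy': 483.71167675158114, 'cx': 322.43439865579336, 'cy': 245.18979277436142, 'R': array([[-0.00578647, -0.99996736, -0.00563815],
       [-0.99294872,  0.00641327, -0.1183711 ],
       [ 0.1184034 ,  0.00491344, -0.99295342]]), 't': array([-59.66927945, 567.99999883, 940.57557632])}
['MotionError', 'grip_point_offset'] 18.700000000000003
```

View pics/side0.png

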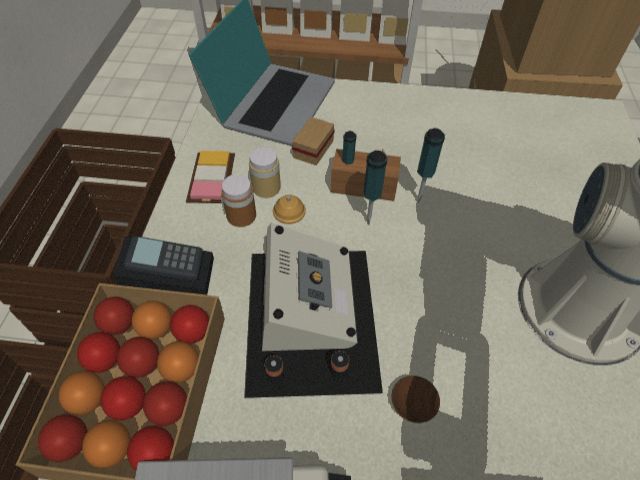

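View pics/top0.png

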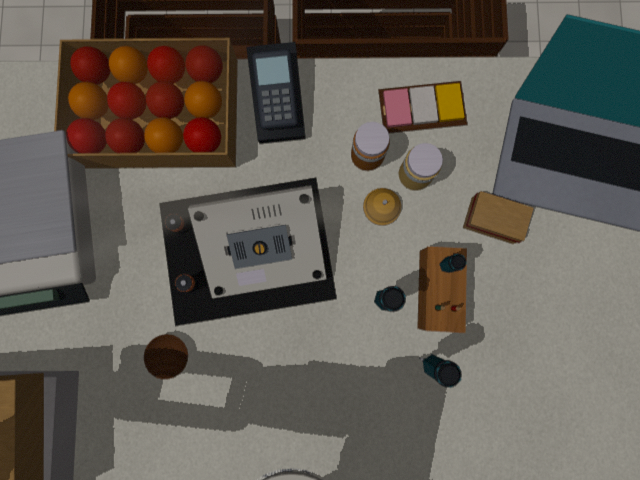

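```bash
cat > h.py <<'E'
import numpy as np, cv2
from rig import monitor, vision, r
from scipy.spatial.transform import Rotation as Rot
C={n:vision.camera_params(n) for n in("side","top")}
def unproj(n,u,v,d):
    c=C[n]; X=np.array([(u-c['cx'])/c['fx']*d,(v-c['cy'])/c['fy']*d,d])
    return c['R'].T@(X-c['t'])
def cast(n,u,v,p0,nrm=(0,0,1)):
    c=C[n]; o=-c['R'].T@c['t']; dr=c['R'].T@np.array([(u-c['cx'])/c['fx'],(v-c['cy'])/c['fy'],1.])
    nrm=np.array(nrm); p0=np.array(p0,float) if np.ndim(p0) else np.array([0,0,p0.__float__()])
    return o+dr*(nrm@(p0-o))/(nrm@dr)
def proj(n,X):
    c=C[n]; x=c['R']@np.array(X)+c['t']; return np.array([c['fx']*x[0]/x[2]+c['cx'],c['fy']*x[1]/x[2]+c['cy']])
def cloud(n,d):
    c=C[n]; v,u=np.mgrid[0:480,0:640]; X=np.stack([(u-c['cx'])/c['fx']*d,(v-c['cy'])/c['fy']*d,d],-1)
    return (X-c['t'])@c['R']
def two(uvs,uvt):
    A=[];b=[]
    for n,(u,v) in(("side",uvs),("top",uvt)):
        c=C[n]; o=-c['R'].T@c['t']; dr=c['R'].T@np.array([(u-c['cx'])/c['fx'],(v-c['cy'])/c['fy'],1.]); dr/=np.linalg.norm(dr)
        P=np.eye(3)-np.outer(dr,dr); A.append(P); b.append(P@o)
    return np.linalg.lstsq(np.vstack(A),np.hstack(b),rcond=None)[0]
E
python3 - <<'E'
from h import *
for n,(a,b,c,d) in (("top",(215,210,310,290)),("side",(285,240,345,320))):
    p=np.load(n+"0_p.npy")[b:d,a:c]; cv2.imwrite(f"pics/{n}z1.png",cv2.resize(p,None,fx=7,fy=7,interpolation=cv2.INTER_CUBIC))
p=np.load("top0_p.npy")[230:400,360:490]; cv2.imwrite("pics/topz2.png",cv2.resize(p,None,fx=3.5,fy=3.5,interpolation=cv2.INTER_CUBIC))
p=np.load("side0_p.npy")[120:240,320:460]; cv2.imwrite("pics/sidez2.png",cv2.resize(p,None,fx=5,fy=5,interpolation=cv2.INTER_CUBIC))
# plane fit on the cream
for n in("top","side"):
    d=np.load(n+"0_d.npy");p=np.load(n+"0_p.npy"); X=cloud(n,d)
    m=(X[...,2]>45)&(X[...,2]<150)&(X[...,0]>330)&(X[...,0]<560)&(X[...,1]>-60)&(X[...,1]<240)&(d>0)
    P=X[m]; 
    for it in range(6):
        c=P.mean(0); w=np.linalg.svd(P-c,full_matrices=False)[2][2]; w*=np.sign(w[2]); e=(P-c)@w
        P=P[abs(e)<max(2,10-3*it)]
    print(n,m.sum(),len(P),c,w,np.degrees(np.arccos(w[2])),np.degrees(np.arctan2(-w[1],-w[0])), e.std())
E
```

```text
top 4347 1434 [514.87630244  60.21515498  55.73070624] [-0.54377611 -0.08666377  0.83474363] 33.4108468786502 9.055301736423226 0.9439109659573168
side 3203 1246 [519.38553094  87.61725135  57.00096098] [-0.52162513 -0.07910255  0.84949986] 31.842686803290892 8.622996688523422 0.9277907568471073
```

View pics/topz1.png

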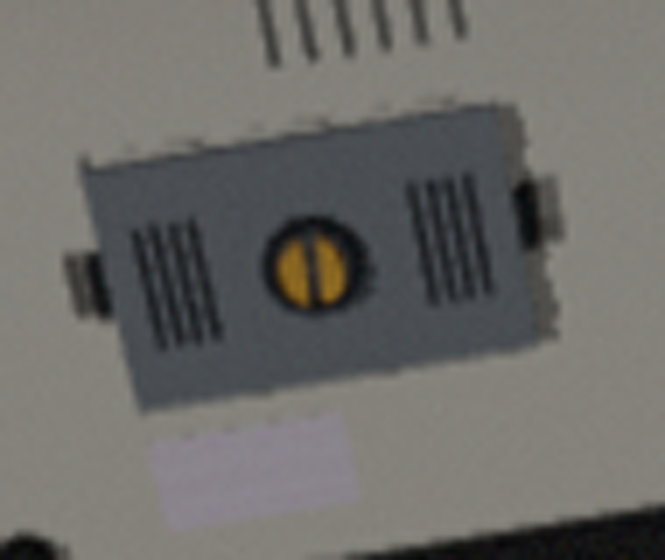

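View pics/sidez1.png

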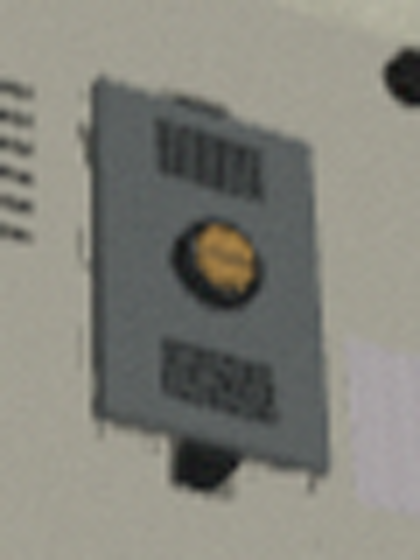

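View pics/topz2.png

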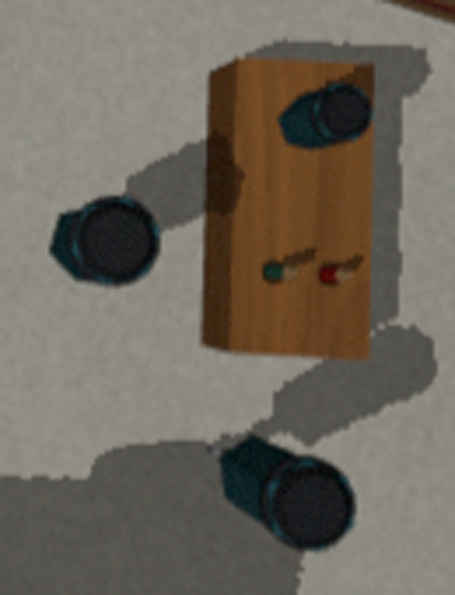

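View pics/sidez2.png

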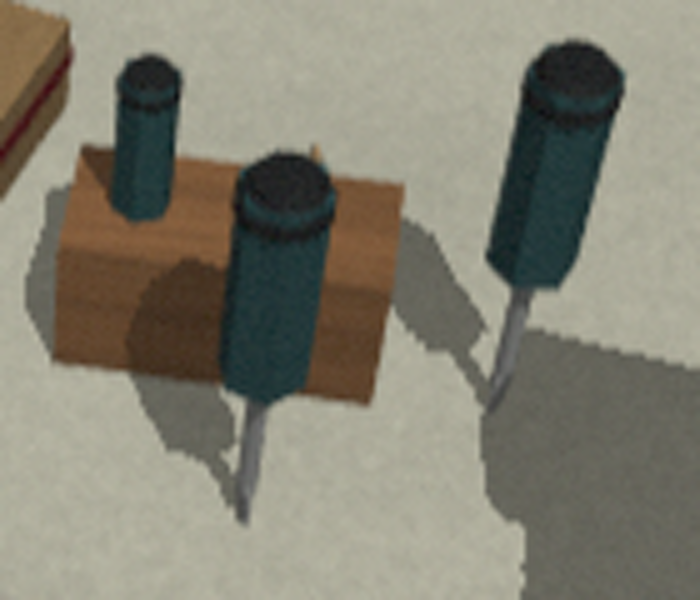

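```bash
python3 - <<'E'
from h import *
for n,pts in (("top",[(259.7,248.4),(390,298),(445,370),(455,263),(200,215),(305,198),(317,274),(218,290)]),("side",[(317,277),(375,160),(349,137),(432,136)])):
    d=np.load(n+"0_d.npy"); X=cloud(n,d)
    for u,v in pts: print(n,u,v,X[int(round(v)),int(round(u))].round(1))
    g=X[...,2]
    print('valid frac',(d>0).mean())
c=[(80,158),(510,102),(560,335),(140,412)]
p=np.load("top0_p.npy"); d=np.load("top0_d.npy"); X=cloud("top",d)
for v in range(205,300,8): print(v,[int(X[v,u,2]) for u in range(195,330,10)])
E
```

```text
top 259.7 248.4 [555.7  54.3  95.4]
top 390 298 [ 459.4 -172.4  216.6]
top 445 370 [ 345.9 -256.5  217.6]
top 455 263 [ 519.4 -292.7  166. ]
top 200 215 [612.6 159.2 133.3]
top 305 198 [643.7 -32.1 129. ]
top 317 274 [508.4 -52.3  54.4]
top 218 290 [478.4 141.   54.8]
valid frac 0.996328125
side 317 277 [555.7  54.4  90.9]
side 375 160 [ 463.7 -161.3  215.2]
side 349 137 [ 524.3 -290.1  159.5]
side 432 136 [ 347.1 -251.4  214.1]
valid frac 0.996064453125
205 [117, 128, 127, 127, 127, 124, 120, 120, 115, 116, 115, 114, 1, 0]
213 [132, 120, 122, 120, 119, 116, 114, 112, 113, 110, 107, 105, 106, -1]
221 [120, 115, 114, 112, 110, 110, 105, 105, 104, 101, 101, 99, 98, 0]
229 [108, 107, 105, 104, 100, 103, 94, 105, 106, 108, 91, 91, 88, 0]
237 [3, 97, 97, 95, 108, 106, 101, 101, 97, 96, 81, 86, 82, 4]
245 [4, 92, 90, 87, 97, 98, 97, 94, 87, 89, 75, 76, 75, 5]
253 [3, 83, 80, 79, 88, 88, 92, 84, 81, 81, 65, 65, 61, 3]
261 [2, 75, 72, 71, 82, 80, 77, 75, 77, 61, 61, 57, 53, 3]
269 [4, 67, 64, 65, 61, 61, 56, 56, 50, 51, 48, 53, 48, 7]
277 [6, 5, 59, 53, 53, 52, 51, 47, 47, 43, 41, 39, 47, 36]
285 [32, 0, 51, 48, 41, 44, 41, 41, 36, 37, 5, 4, 2, 5]
293 [5, 5, 50, 36, 34, 1, 7, 6, 2, 1, 1, 2, 5, 3]
```

```bash
python3 - <<'E'
from h import *
poly={"top":np.array([(196,222),(312,196),(321,278),(220,288)]),"side":np.array([(275,240),(340,252),(350,325),(270,335)])}
for n in("top","side"):
    d=np.load(n+"0_d.npy");p=np.load(n+"0_p.npy"); X=cloud(n,d)
    hsv=cv2.cvtColor(p,cv2.COLOR_BGR2HSV)
    m=np.zeros(d.shape,np.uint8); cv2.fillPoly(m,[poly[n]],1)
    k=np.zeros(d.shape,np.uint8)
    cv2.fillPoly(k,[np.array([(222,224),(298,218),(302,268),(226,275)]) if n=="top" else np.array([(290,245),(335,252),(338,318),(290,312)])],1)
    ok=(m>0)&(k==0)&(hsv[...,2]>110)
    P=X[ok]
    for it in range(8):
        c=P.mean(0); w=np.linalg.svd(P-c,full_matrices=False)[2][2]; w*=np.sign(w[2]); e=(P-c)@w
        P=P[abs(e)<max(3,10-2*it)]
    print(n,ok.sum(),len(P),c.round(1),w.round(4),np.degrees(np.arccos(w[2])),np.degrees(np.arctan2(-w[1],-w[0])), e.std())
    # height of plane at z=81 line & cover top offset
    xs=cast(n,*((259.7,248.4) if n=="top" else (316.8,277)),c,w); print("plane under screw",xs)
    if n=="top":
        cov=np.zeros(d.shape,np.uint8); cv2.fillPoly(cov,[np.array([(231,236),(287,228),(290,256),(238,264)])],1)
        cm=(cov>0)&(hsv[...,1]>20)&(hsv[...,0]>90)
        e=(X[cm]-c)@w; print("cover offset",np.median(e),e.std(),cm.sum())
E
```

```text
top 4210 471 [560.3  53.2  80.5] [-0.5187 -0.0809  0.8511] 31.6640393022472 8.868107615898193 1.296971563548383
plane under screw [556.80590317  57.09635476  78.76841283]
cover offset 9.964555447334597 38.30364319653084 1440
side 2908 1691 [587.3 104.8  97. ] [-0.4975 -0.0856  0.8632] 30.322563445897778 9.767245576060152 1.163331612195815
plane under screw [557.37249088  42.9842239   73.61565877]
```

```bash
python3 - <<'E'
from h import *
for n,(a,b,c,d) in (("top",(160,170,340,330)),("side",(240,215,390,405))):
    p=np.load(n+"0_p.npy")[b:d,a:c]; cv2.imwrite(f"pics/{n}z3.png",cv2.resize(p,None,fx=(4.4 if n=="top" else 3.1),fy=(3.7 if n=="top" else 3.1),interpolation=cv2.INTER_CUBIC))
# gold screw centroid & dark feet
for n in("top","side"):
    p=np.load(n+"0_p.npy"); hsv=cv2.cvtColor(p,cv2.COLOR_BGR2HSV)
    roi=np.zeros(p.shape[:2],bool); 
    if n=="top": roi[235:262,245:275]=1
    else: roi[262:292,305:328]=1
    m=roi&(hsv[...,1]>110)&(hsv[...,2]>90)&(hsv[...,0]>10)&(hsv[...,0]<32)
    v,u=np.nonzero(m); print(n,"gold",u.mean(),v.mean(),len(u))
    dk=(hsv[...,2]<55).astype(np.uint8)
    nl,lab,st,ce=cv2.connectedComponentsWithStats(dk)
    for i in range(1,nl):
        if 15<st[i,4]<400 and ((n=="top" and 165<ce[i][0]<335 and 180<ce[i][1]<310) or (n=="side" and 255<ce[i][0]<365 and 220<ce[i][1]<345)): print(n,ce[i].round(1),st[i])
E
```

```text
top gold 259.01960784313724 248.31372549019608 51
top [303.8 198. ] [300 194   9   9  58]
top [199.1 217.2] [195 214   9   6  30]
top [282.7 242.7] [281 235   4  17  22]
top [274.8 244. ] [273 237   4  16  23]
top [278.9 243.4] [276 236   7  17  46]
top [289.9 240.4] [288 236   5  10  33]
top [260.1 247. ] [252 241  16  14 101]
top [239.7 250.1] [234 242  13  18  93]
top [228.6 250.2] [227 246   4   9  23]
top [316.7 273.9] [313 270   9   9  59]
top [218.2 290.3] [214 287   9   8  59]
side gold 316.6666666666667 276.22222222222223 54
side [278.8 229.6] [275 226   8   8  49]
side [343.6 250.7] [340 247   8   8  41]
side [313.9 279. ] [310 272  12  12  45]
side [313.5 306. ] [310 303   9   7  48]
side [277.8 313.5] [273 309  10  10  68]
```

View pics/topz3.png

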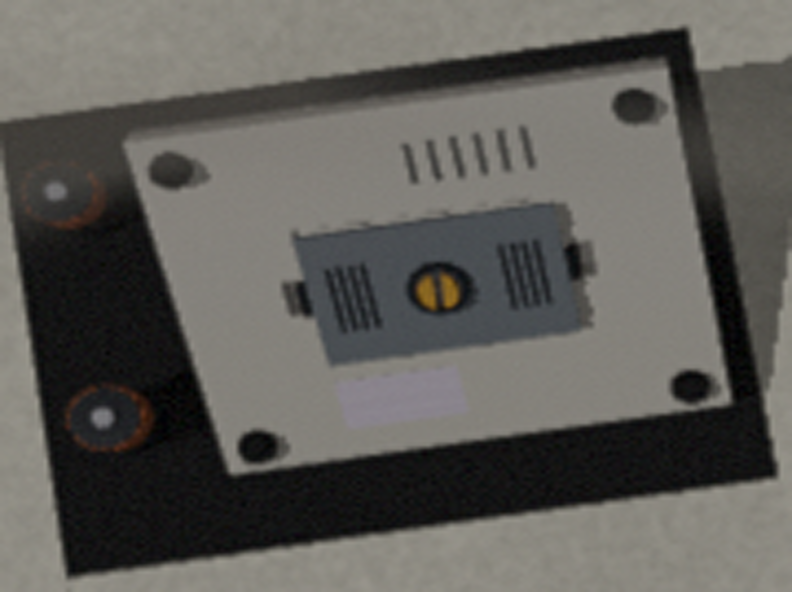

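View pics/sidez3.png

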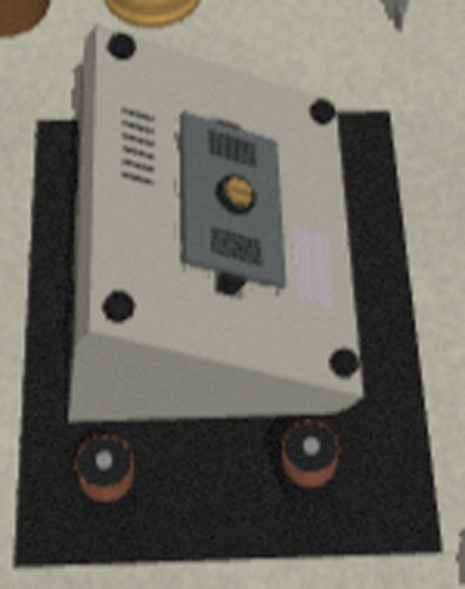

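```bash
python3 - <<'E'
from h import *
F=[((198.9,215.4),(278.1,313.7)),((303.9,198.4),(279,229.8)),((316.8,274.3),(343.9,250.8)),((218.6,290.5),(350.6,331.8))]
P=np.array([two(s,t) for t,s in F]); print(P.round(1))
for (t,s),X in zip(F,P): print((proj("top",X)-t).round(1),(proj("side",X)-s).round(1))
c=P.mean(0); _,_,V=np.linalg.svd(P-c); w=V[2]*np.sign(V[2][2]); print("centre",c,"n",w,np.degrees(np.arccos(w[2])))
for a,b in((1,0),(2,3)): v=P[b]-P[a]; print("y dir",np.degrees(np.arctan2(v[1],v[0]))-90,np.linalg.norm(v),v)
for a,b in((3,0),(2,1)): v=P[b]-P[a]; print("x dir",np.degrees(np.arctan2(v[1],v[0])),np.linalg.norm(v),v)
# screw head hull
for n in("top","side"):
    p=np.load(n+"0_p.npy")
    a,b,c2,d=(245,235,275,262) if n=="top" else (303,262,330,292)
    z=cv2.resize(p[b:d,a:c2],None,fx=10,fy=10,interpolation=cv2.INTER_CUBIC)
    hsv=cv2.cvtColor(z,cv2.COLOR_BGR2HSV)
    m=((hsv[...,1]>100)&(hsv[...,2]>75)&(hsv[...,0]>8)&(hsv[...,0]<35)).astype(np.uint8)
    pts=cv2.findNonZero(m); h=cv2.convexHull(pts); M=cv2.moments(h); cx,cy=M['m10']/M['m00'],M['m01']/M['m00']
    el=cv2.fitEllipse(h)
    print(n,"head",a+(cx+.5)/10-.5,b+(cy+.5)/10-.5,"area",M['m00']/100,"ell",el[0][0]/10+a-.45,el[0][1]/10+b-.45,np.array(el[1])/10,el[2])
    zz=cv2.resize(z,None,fx=2,fy=2); cv2.imwrite(f"pics/{n}z4.png",zz)
    print(z[int(cy),::10].tolist() if n=="top" else '')
E
```

```text
[[613.5 163.7 123.7]
 [644.4 -29.8 122.9]
 [508.9 -51.7  44.1]
 [478.3 142.   44.3]]
[-0.   0.1] [-0.1 -0. ]
[ 0. -0.] [0. 0.]
[ 0.  -0.2] [0.2 0. ]
[ 0.  -0.3] [0.3 0.1]
centre [561.29593673  56.04436084  83.74378955] n [-0.49324922 -0.0806156   0.86614452] 29.98634708142552
y dir 9.07706015377913 195.96024608024285 [-30.91497142 193.50468339   0.78745857]
y dir 8.952296927888398 196.16336980857815 [-30.52536226 193.77357198   0.26965789]
x dir 9.102197773075462 158.24503468172335 [135.17351707  21.65660761  79.37633547]
x dir 9.187257346145085 158.35642419792296 [135.56312623  21.9254962   78.85853478]
top head 259.1067000022677 248.38430392090166 area 73.495 ell 259.1156707763672 248.37784576416016 [ 9.47635651 10.33533936] 152.71495056152344
[[83, 78, 74], [82, 77, 73], [82, 77, 74], [82, 78, 73], [82, 77, 73], [83, 78, 74], [84, 81, 76], [69, 65, 61], [38, 31, 27], [25, 26, 31], [29, 72, 99], [33, 103, 138], [32, 102, 136], [33, 95, 127], [40, 61, 75], [46, 53, 62], [41, 88, 114], [35, 103, 138], [32, 104, 140], [32, 73, 96], [28, 30, 35], [22, 17, 13], [31, 29, 24], [49, 45, 43], [73, 68, 65], [84, 80, 75], [81, 76, 73], [82, 77, 73], [82, 78, 73], [80, 76, 71]]
side head 316.7298237357748 276.2991657397108 area 58.435 ell 316.72386474609374 276.35077209472655 [ 7.64455109 10.1865921 ] 144.50442504882812
```

View pics/topz4.png

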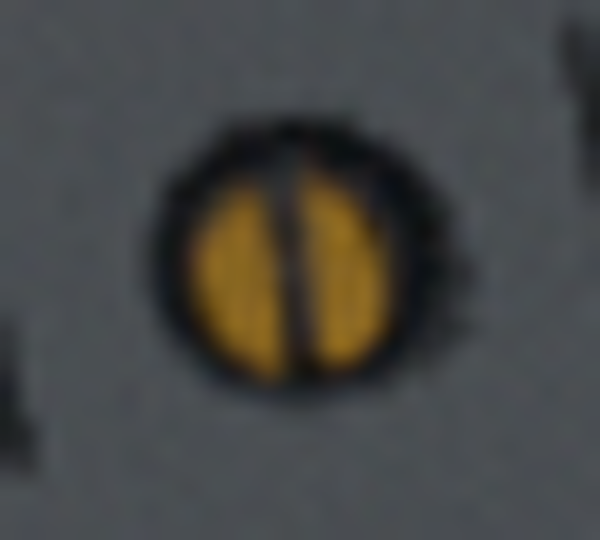

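View pics/sidez4.png

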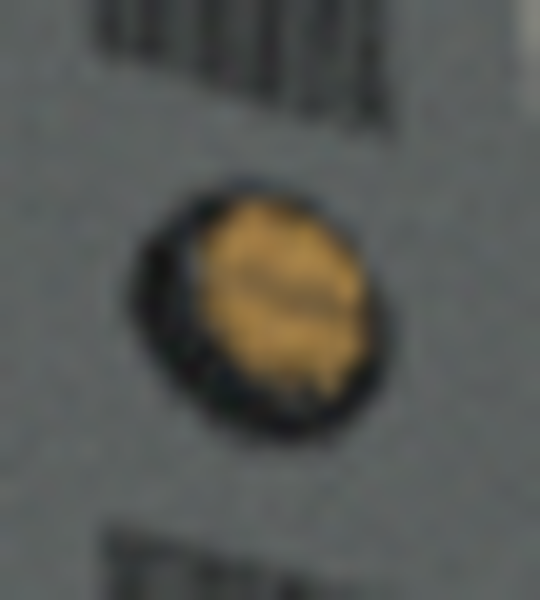

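```bash
python3 - <<'E'
from h import *
X0=two((316.73,276.3),(259.11,248.38)); print("screw head",X0)
psi=np.radians(9.07)
Rb=Rot.from_euler('ZY',[psi,-np.radians(30)]).as_matrix(); print(Rb.round(4))
Fc=np.array([561.3,56.04,83.74])
print("rel feet centre in bay",Rb.T@(X0-Fc))
# slot endpoints in top (20x zoom)
def z4(u,v,a,b): return a+(u+.5)/20-.5,b+(v+.5)/20-.5
for n,a,b,e in(("top",245,235,[(278,200),(303,345)]),("side",303,262,[(240,270),(335,310)])):
    q=[Rb.T@(cast(n,*z4(*p,a,b),X0,Rb[:,2])-X0) for p in e]; print(n,[x.round(1) for x in q],np.degrees(np.arctan2(*(q[1]-q[0])[[1,0]])))
# cover corners on plane bay z 10 relative to screw axis (top of cover below head by ~?)
for cz in(-5,-8):
    pl=X0+Rb[:,2]*cz
    q=[Rb.T@(cast("top",215+(u+.5)/7-.5,210+(v+.5)/7-.5,pl,Rb[:,2])-X0) for u,v in[(85,165),(505,105),(535,350),(142,411)]]
    print(cz,np.round(q,1).tolist(),np.mean(q,0).round(1))
for n in("top","side"):
    d=np.load(n+"0_d.npy"); X=cloud(n,d); q=(X-X0)@Rb
    m=(abs(q[...,0])<28)&(abs(q[...,1])<48)&(np.hypot(q[...,0],q[...,1])>17)&(abs(q[...,2])<25); print(n,"cover z rel head",np.median(q[m][:,2]),q[m][:,2].std(),m.sum())
    m=(np.hypot(q[...,0],q[...,1])<7)&(abs(q[...,2])<25); print(n,"head z",np.median(q[m][:,2]),m.sum())
    m=(np.hypot(q[...,0]-0,q[...,1])>65)&(abs(q[...,1])<78)&(abs(q[...,0])<55)&(abs(q[...,2])<35); print(n,"under z",np.median(q[m][:,2]),m.sum())
# height map
d=np.load("top0_d.npy"); X=cloud("top",d)[d>0]
H=np.zeros((12,22))-1
for x,y,z in X:
    i,j=int((x-100)//80),int((y+700)//70)
    if 0<=i<12 and 0<=j<22: H[i,j]=max(H[i,j],z)
print("cols y from",[ -700+70*j for j in range(22)])
for i in range(12): print(100+80*i,H[i].astype(int).tolist())
E
```

```text
screw head [555.49264705  55.91132537  95.59093314]
[[ 0.8552 -0.1576 -0.4937]
 [ 0.1365  0.9875 -0.0788]
 [ 0.5     0.      0.866 ]]
rel feet centre in bay [ 0.94146871  0.7884114  13.14072167]
top [array([ 7.4, -0.1, -0. ]), array([-7.6,  0.5,  0. ])] 177.74983125799653
side [array([ 5.6, -1.4,  0. ]), array([-5.2,  0. , -0. ])] 172.36733152207103
-5 [[38.2, 53.7, -5.0], [35.7, -59.0, -5.0], [-36.4, -54.7, -5.0], [-35.3, 54.4, -5.0]] [ 0.6 -1.4 -5. ]
-8 [[37.1, 54.2, -8.0], [34.6, -58.8, -8.0], [-37.8, -54.5, -8.0], [-36.6, 54.9, -8.0]] [-0.7 -1.  -8. ]
top cover z rel head -5.194999636411616 1.5430212032545558 1152
top head z 2.91843695370586 40
top under z -15.320684372097094 1216
side cover z rel head -8.284378275946526 1.4419979028283643 799
side head z -0.742998347331729 29
side under z -18.421732684536845 811
cols y from [-700, -630, -560, -490, -420, -350, -280, -210, -140, -70, 0, 70, 140, 210, 280, 350, 420, 490, 560, 630, 700, 770]
100 [6, 7, 7, 6, 6, 8, 8, 6, 6, 18, 17, 7, 6, 8, 7, 7, 173, -1, -1, -1, -1, -1]
180 [7, 7, 7, 6, 6, 7, 6, 6, 7, 7, 5, 6, 6, 7, 7, 7, 175, -1, 
[... 240 characters left out ...]
, 9, 86, 89, 90, 63, -1, -1, -1]
500 [6, 6, 7, 65, 6, 169, 85, 6, 8, 94, 105, 111, 104, 62, 8, 110, 111, 111, -1, -1, -1, -1]
580 [22, 21, 21, 65, 66, 6, 38, 57, 6, 137, 132, 132, 135, 66, 6, 110, 110, 112, -1, -1, -1, -1]
660 [24, 23, 23, 23, 65, 114, 115, 115, 109, 129, 119, 92, 94, 93, 93, 107, 111, 111, -1, -1, -1, -1]
740 [22, 23, 24, 22, 6, 110, 114, 114, 114, 64, 68, 94, 110, 110, 109, 109, 111, 110, 6, -1, -1, -1]
820 [181, 200, 156, 96, 22, 23, 22, 23, 6, 85, 92, 95, 108, 110, 109, 108, 104, 7, 7, 5, -1, -1]
900 [-1, 222, 221, 218, 22, 22, 21, 8, 6, 93, 103, 96, 109, 108, 109, 108, 104, 6, 6, 6, -1, -1]
980 [-1, -1, 3, 2, 2, 1, 3, 4, 1, 2, -1, 1, -1, -1, 88, 89, -1, 2, 3, 3, -1, -1]
```

```bash
cat >> h.py <<'E'
psi=np.radians(9.07)
Rb=Rot.from_euler('ZY',[psi,-np.radians(30)]).as_matrix()
OB=np.array([563.8,57.2,81.])
def bay(x,y,z): return OB+Rb@np.array([x,y,z],float)
Rpress=np.column_stack([Rb[:,0],-Rb[:,1],-Rb[:,2]])
def cur():
    s=monitor.sense(); return s,np.array(s['eef_pos']),Rot.from_euler('xyz',s['tcp_rot']).as_matrix()
def to(p,R=None):
    s,p0,R0=cur(); dp=R0.T@(np.array(p)-p0)
    rv=Rot.from_matrix(R0.T@R).as_rotvec() if R is not None else np.zeros(3)
    print("dp",dp.round(2).tolist(),"ang",rv.round(4).tolist(),"dist",np.linalg.norm(dp).round(1),"deg",np.degrees(np.linalg.norm(rv)).round(1))
def st():
    s,p,R=cur(); print("t",round(s['clock'],2),"p",p.round(2),"q",np.round(s['qpos'],3),"F",s['contact_force'].round(2),"Ft",(R.T@s['contact_force']).round(2),"Tt",(R.T@s['wrist_torque']).round(3),"open",round(s['opening'],3),"bay",(Rb.T@(p-OB)).round(2))
E
python3 - <<'E'
from h import *
st(); print(bay(0,38,60)); to(bay(0,38,60)+[0,0,60],Rpress)
E
```

```text
t 0.1 p [152.59 605.66 230.66] q [ 1.322  0.354  1.634 -0.     1.155 -0.002] F [-0.95  0.29  0.79] Ft [ 0.05 -0.99 -0.79] Tt [-0.04  -0.017  0.014] open 1.002 bay [-201.96  606.43  289.41]
[528.18474611  89.99563524 132.96152423]
dp [-408.22, 490.2, 38.19] ang [-0.3042, 0.4635, 1.1379] dist 639.1 deg 72.5
```

```bash
python3 -m inch '[{"dp":[-290,350,0],"angular":[-0.15,0.23,0.57],"fingers":255},{"dp":[-290,350,0],"angular":[-0.15,0.23,0.57],"fingers":255},{"dp":[-290,350,0],"angular":[-0.15,0.23,0.57],"fingers":255},{"dp":[-290,350,0],"angular":[-0.15,0.23,0.57],"fingers":255},{"dp":[-290,350,0],"angular":[-0.3042,0.4635,1.1379],"fingers":255},{"dp":[-290,350,0],"angular":[-0.3042,0.4635,1.1379],"fingers":255},{"dp":[-290,350,0],"angular":[-0.3042,0.4635,1.1379],"fingers":255},{"dp":[-290,350,0],"angular":[-0.3042,0.4635,1.1379],"fingers":255},{"dp":[-408,490,38],"angular":[-0.3042,0.4635,1.1379],"fingers":255},{"dp":[-408,490,38],"angular":[-0.3042,0.4635,1.1379],"fingers":255},{"dp":[-408,490,38],"angular":[-0.3042,0.4635,1.1379],"fingers":255},{"dp":[-408,490,38],"angular":[-0.3042,0.4635,1.1379],"fingers":255}]'; python3 - <<'E'
from h import *
st();to(bay(0,38,35),Rpress)
E
```

```text
clock: 1.1
eef_pos: [446.5, 201.7, 210.2]
tcp_rot: [-3.14, -0.525, 0.157]
contact_force: [-0.4, 1.1, 0.0]
opening: 0.001
t 1.1 p [446.47 201.73 210.22] q [ 0.557 -0.038  2.285 -0.465  0.447  0.777] F [-0.42  1.14  0.  ] Ft [-0.21 -1.19 -0.12] Tt [ 0.011 -0.228 -0.011] open 0.001 bay [-16.   161.22 158.44]
dp [16.01, 123.31, 123.35] ang [-0.0009, -0.0013, -0.0014] dist 175.2 deg 0.1
```

```bash
python3 -m inch '[{"dp":[16,123,60],"angular":[0,0,0],"fingers":255},{"dp":[16,123,60],"angular":[0,0,0],"fingers":255},{"dp":[16,123,60],"angular":[0,0,0],"fingers":255},{"dp":[16,123,60],"angular":[0,0,0],"fingers":255},{"dp":[16,123,123],"angular":[0,0,0],"fingers":255},{"dp":[16,123,123],"angular":[0,0,0],"fingers":255},{"dp":[16,123,123],"angular":[0,0,0],"fingers":255}]'; python3 - <<'E'
from h import *
for n in("side","top"):
    p,d=vision.grab_frame(n); np.save(n+"1_p.npy",p); np.save(n+"1_d.npy",d)
    a,b,c,e=(160,130,340,310) if n=="top" else (240,160,400,340)
    cv2.imwrite(f"pics/{n}1.png",cv2.resize(p[b:e,a:c],None,fx=3.3,fy=3.3,interpolation=cv2.INTER_CUBIC))
st();to(bay(0,38,35),Rpress); print(proj("top",cur()[1]),proj("side",cur()[1]))
E
```

```text
clock: 1.68
eef_pos: [540.3, 92.6, 108.3]
tcp_rot: [-3.14, -0.519, 0.156]
contact_force: [-1.5, 0.2, 0.0]
opening: -0.003
t 1.78 p [539.53  93.45 111.  ] q [ 0.173  0.246  2.278 -0.067  0.097  0.08 ] F [ 0.38 -0.66 -0.57] Ft [-0.05  0.71  0.63] Tt [-0.007 -0.238 -0.007] open -0.0 bay [-0.81 39.63 35.11]
dp [0.81, 1.63, 0.11] ang [-0.0007, 0.0027, -0.0007] dist 1.8 deg 0.2
[237.62462619 255.86131273] [322.9773003  289.05448458]
```

View pics/top1.png

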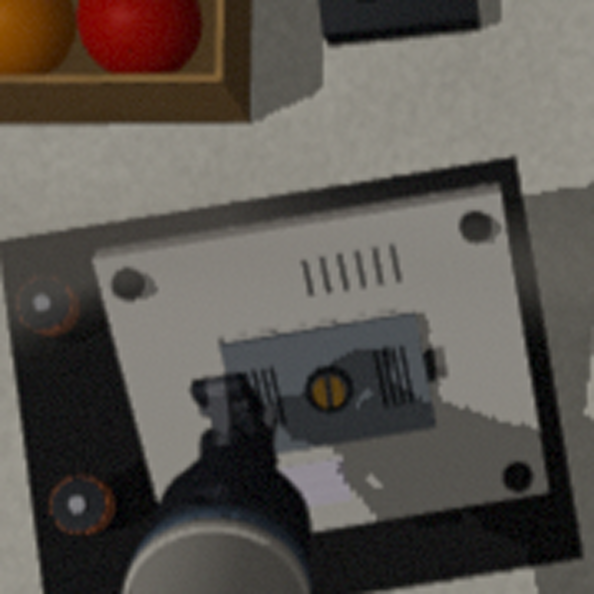

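View pics/side1.png

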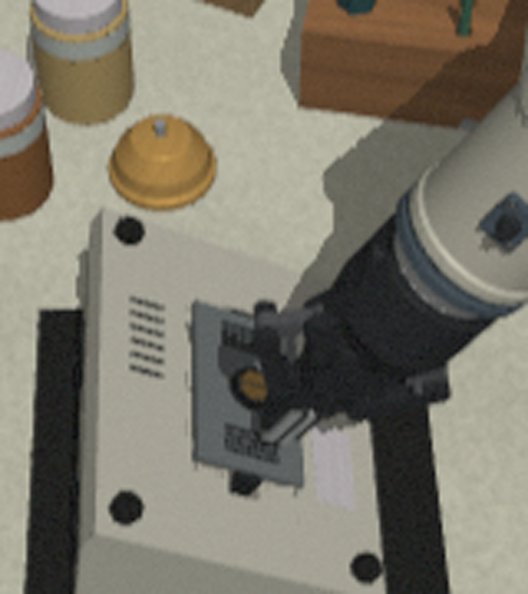

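```bash
python3 - <<'E'
from h import *
p=np.load("top1_p.npy"); a,b=205,225
z=cv2.resize(np.clip(p[b:b+65,a:a+75].astype(float)*1.7,0,255).astype(np.uint8),None,fx=9,fy=9,interpolation=cv2.INTER_CUBIC)
cv2.circle(z,tuple(int(x) for x in (proj("top",cur()[1])-[a,b]+.5)*9),4,(0,0,255),-1)
cv2.imwrite("pics/top1b.png",z)
p=np.load("side1_p.npy"); a,b=285,245
z=cv2.resize(np.clip(p[b:b+75,a:a+80].astype(float)*1.5,0,255).astype(np.uint8),None,fx=8,fy=8,interpolation=cv2.INTER_CUBIC)
cv2.circle(z,tuple(int(x) for x in (proj("side",cur()[1])-[a,b]+.5)*8),4,(0,0,255),-1)
cv2.imwrite("pics/side1b.png",z)
d=np.load("top1_d.npy"); X=cloud("top",d); q=(X-OB)@Rb
m=(np.hypot(q[...,0],q[...,1]-38)<45)&(q[...,2]>22)&(q[...,2]<60)
v,u=np.nonzero(m); 
for zlo in range(22,60,6):
    k=m&(q[...,2]>zlo)&(q[...,2]<=zlo+6); 
    if k.sum(): print(zlo,k.sum(),q[k][:,:2].min(0).round(),q[k][:,:2].max(0).round())
E
```

```text
22 4 [-1. -4.] [2. 8.]
34 1 [ 5. 34.] [ 5. 34.]
40 8 [-2. 29.] [ 6. 33.]
46 6 [-5. 29.] [ 6. 33.]
52 9 [-6. 29.] [ 6. 32.]
58 2 [-7. 29.] [ 0. 29.]
```

View pics/top1b.png

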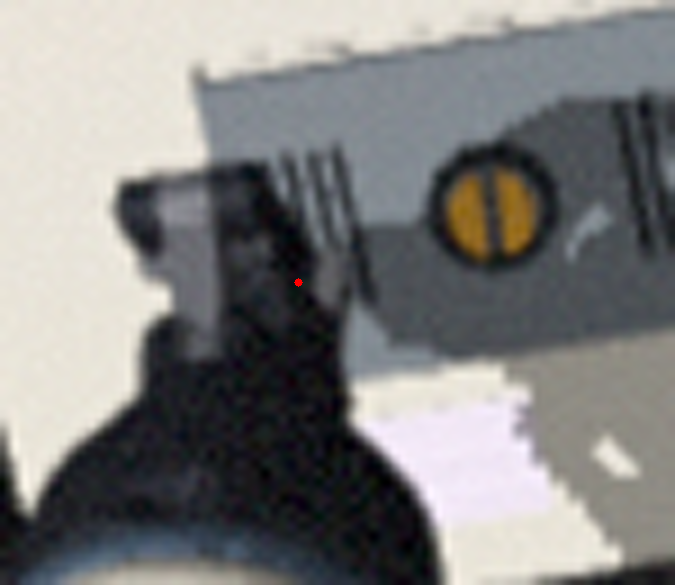

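View pics/side1b.png

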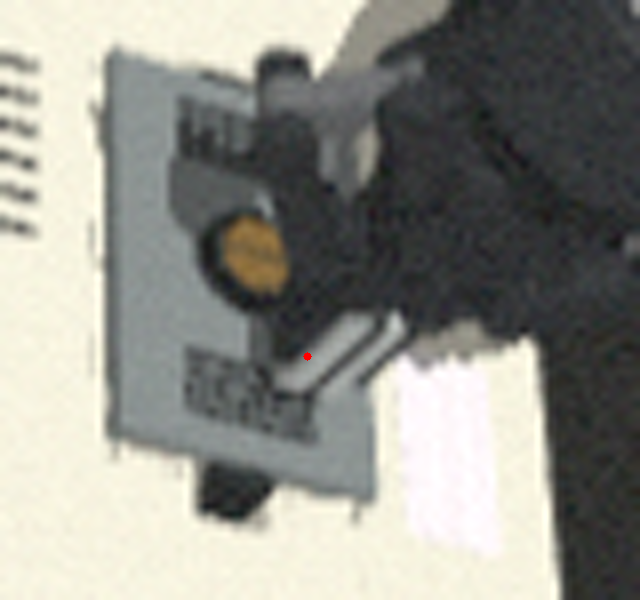

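```bash
python3 -m inch '[{"dp":[0.8,1.6,21],"angular":[0,0,0],"fingers":255},{"dp":[0.8,1.6,21],"angular":[0,0,0],"fingers":255},{"dp":[0.8,1.6,23],"angular":[0,0,0],"fingers":255}]'; python3 -c "from h import *; st()"; python3 -m inch '[{"dp":[0,0,2],"angular":[0,0,0],"fingers":255},{"dp":[0,0,4],"angular":[0,0,0],"fingers":255}]'; python3 -c "from h import *; st()"; python3 -m inch '[{"dp":[0,0,1.5],"angular":[0,0,0],"fingers":255},{"dp":[0,0,3],"angular":[0,0,0],"fingers":255}]'; python3 -c "from h import *; st()"
```

```text
clock: 2.03
eef_pos: [552.3, 94.5, 93.4]
tcp_rot: [-3.14, -0.524, 0.158]
contact_force: [-0.7, 0.1, 0.1]
opening: -0.002
t 2.03 p [552.31  94.48  93.39] q [ 0.169  0.301  2.264 -0.083  0.052  0.092] F [-0.66  0.15  0.12] Ft [-0.49 -0.25 -0.42] Tt [-0.026 -0.262  0.048] open -0.002 bay [ 1.45 38.63 13.46]
clock: 2.2
eef_pos: [554.7, 94.8, 90.3]
tcp_rot: [-3.14, -0.526, 0.158]
contact_force: [-2.1, -1.3, 4.2]
opening: 0.003
t 2.2 p [554.71  94.75  90.25] q [ 0.169  0.311  2.262 -0.098  0.043  0.107] F [-2.11 -1.31  4.21] Ft [ 0.13  0.96 -4.79] Tt [-0.292 -0.292 -0.034] open 0.003 bay [ 1.98 38.52  9.54]
clock: 2.37
eef_pos: [556.3, 94.6, 87.5]
tcp_rot: [-3.14, -0.525, 0.158]
contact_force: [0.3, 0.4, 0.8]
opening: 0.0
t 2.37 p [556.26  94.6   87.48] q [ 0.168  0.319  2.26  -0.114  0.037  0.123] F [0.28 0.4  0.8 ] Ft [ 0.7  -0.35 -0.52] Tt [-0.005 -0.276 -0.02 ] open 0.0 bay [ 1.89 38.12  6.39]
```

```bash
python3 -m inch '[{"dp":[-1,0,1],"angular":[0,0,0],"fingers":255},{"dp":[-1.5,0,2],"angular":[0,0,0],"fingers":255}]'; python3 -c "from h import *; st()"; python3 -m inch '[{"dp":[0,0,1],"angular":[0,0,0],"fingers":255},{"dp":[0,0,2],"angular":[0,0,0],"fingers":255}]'; python3 -c "from h import *; st()"; python3 -m inch '[{"dp":[0,0,1],"angular":[0,0,0],"fingers":255},{"dp":[0,0,2],"angular":[0,0,0],"fingers":255}]'; python3 -c "from h import *; st()"
```

```text
clock: 2.53
eef_pos: [555.9, 94.7, 84.4]
tcp_rot: [-3.14, -0.525, 0.158]
contact_force: [0.2, 0.5, 0.2]
opening: -0.001
t 2.53 p [555.93  94.7   84.41] q [ 0.169  0.326  2.262 -0.142  0.029  0.151] F [0.21 0.54 0.17] Ft [ 0.33 -0.5  -0.  ] Tt [-0.014 -0.224  0.036] open -0.001 bay [ 0.1  38.27  3.88]
clock: 2.7
eef_pos: [556.8, 94.8, 82.4]
tcp_rot: [-3.14, -0.524, 0.158]
contact_force: [-12.2, -3.2, 19.4]
opening: -0.0
t 2.7 p [556.78  94.78  82.38] q [ 0.168  0.332  2.26  -0.162  0.026  0.171] F [-12.21  -3.16  19.37] Ft [ -1.17   1.18 -23.06] Tt [-0.3   -0.36   0.055] open -0.0 bay [-0.19 38.21  1.7 ]
clock: 2.87
eef_pos: [557.2, 94.8, 81.7]
tcp_rot: [-3.141, -0.525, 0.158]
contact_force: [-37.0, -7.0, 58.0]
opening: -0.0
t 2.87 p [557.19  94.76  81.74] q [ 0.168  0.334  2.261 -0.189  0.023  0.198] F [-37.03  -6.98  57.97] Ft [ -3.53   1.   -69.04] Tt [-0.38  -0.667  0.031] open -0.0 bay [-0.16 38.14  0.95]
```

```bash
python3 -m inch '[{"dp":[0,0,-4],"angular":[0,0,0],"fingers":255},{"dp":[0,0,-34],"angular":[0,0,0],"fingers":255},{"dp":[0,38,-36],"angular":[0,0,0],"fingers":255},{"dp":[0,76,-34],"angular":[0,0,0],"fingers":255},{"dp":[0,76,-34],"angular":[0,0,0],"fingers":255},{"dp":[0,76,-20],"angular":[0,0,0],"fingers":255},{"dp":[0,76,-15],"angular":[0,0,0],"fingers":255}]';python3 -c "from h import *; st()"
```

```text
clock: 3.45
eef_pos: [555.0, 32.6, 100.4]
tcp_rot: [-3.139, -0.519, 0.158]
contact_force: [0.5, 0.1, -0.2]
opening: -0.001
t 3.45 p [555.01  32.64 100.36] q [ 0.009  0.282  2.263  0.742  0.113 -0.868] F [ 0.5   0.12 -0.22] Ft [ 0.34 -0.04  0.45] Tt [ 0.039 -0.257  0.002] open -0.001 bay [ -1.19 -22.87  23.04]
```

```bash
python3 -m inch '[{"dp":[1,15,-1],"angular":[0,0,0],"fingers":255},{"dp":[1,15,0],"angular":[0,0,0],"fingers":255},{"dp":[1,15,6],"angular":[0,0,0],"fingers":255}]';python3 -c "from h import *; st();to(bay(0,-38,12),Rpress)"
```

```text
clock: 3.7
eef_pos: [561.0, 18.5, 95.6]
tcp_rot: [-3.138, -0.518, 0.156]
contact_force: [-0.5, 0.2, -0.3]
opening: 0.0
t 3.7 p [561.01  18.45  95.61] q [-0.027  0.3    2.253  0.871  0.122 -1.026] F [-0.5   0.18 -0.25] Ft [-0.53 -0.26 -0.01] Tt [ 0.018 -0.279 -0.022] open 0.0 bay [ -0.37 -37.82  17.08]
dp [0.4, 0.19, 5.08] ang [-0.002, 0.0055, -0.0021] dist 5.1 deg 0.4
```

```bash
python3 -m inch '[{"dp":[0.3,0,3],"angular":[0,0.005,0],"fingers":255},{"dp":[0.3,0,6],"angular":[0,0.005,0],"fingers":255},{"dp":[0.3,0,8],"angular":[0,0.005,0],"fingers":255}]';python3 -c "from h import *; st()";  python3 -m inch '[{"dp":[0,0,1],"angular":[0,0,0],"fingers":255},{"dp":[0,0,2],"angular":[0,0,0],"fingers":255}]';python3 -c "from h import *; st()";  python3 -m inch '[{"dp":[0,0,1],"angular":[0,0,0],"fingers":255},{"dp":[0,0,2],"angular":[0,0,0],"fingers":255}]';python3 -c "from h import *; st()"
```

```text
clock: 3.95
eef_pos: [564.7, 20.2, 88.0]
tcp_rot: [-3.138, -0.522, 0.157]
contact_force: [-0.1, -0.5, -0.1]
opening: -0.002
t 3.95 p [564.73  20.22  87.99] q [-0.023  0.321  2.252  1.041  0.108 -1.196] F [-0.05 -0.47 -0.1 ] Ft [-0.16  0.45  0.02] Tt [ 0.032 -0.261 -0.009] open -0.002 bay [ -0.76 -36.67   8.51]
clock: 4.12
eef_pos: [565.8, 20.4, 86.5]
tcp_rot: [-3.138, -0.522, 0.158]
contact_force: [-0.4, 0.6, 0.0]
opening: -0.0
t 4.12 p [565.76  20.37  86.47] q [-0.023  0.326  2.25   1.07   0.106 -1.225] F [-0.38  0.57  0.04] Ft [-0.23 -0.62 -0.17] Tt [-0.048 -0.229  0.035] open -0.0 bay [ -0.61 -36.67   6.67]
clock: 4.28
eef_pos: [566.7, 20.5, 85.1]
tcp_rot: [-3.138, -0.523, 0.158]
contact_force: [0.0, 0.5, -0.3]
opening: 0.0
t 4.28 p [566.74  20.46  85.09] q [-0.023  0.33   2.249  1.103  0.104 -1.258] F [ 0.    0.53 -0.25] Ft [-0.05 -0.52  0.26] Tt [-0.036 -0.248 -0.022] open 0.0 bay [ -0.46 -36.74   4.99]
```

```bash
python3 -m inch '[{"dp":[0,0,1],"angular":[0,0,0],"fingers":255},{"dp":[0,0,2],"angular":[0,0,0],"fingers":255}]';python3 -c "from h import *; st()"
```

```text
clock: 4.45
eef_pos: [567.9, 20.4, 83.2]
tcp_rot: [-3.139, -0.523, 0.158]
contact_force: [-0.1, 1.0, -0.4]
opening: -0.001
t 4.45 p [567.94  20.39  83.22] q [-0.023  0.335  2.248  1.135  0.102 -1.29 ] F [-0.1   1.05 -0.38] Ft [-0.13 -1.05  0.37] Tt [ 0.008 -0.276 -0.001] open -0.001 bay [ -0.37 -37.     2.78]
```

```bash
python3 -m inch '[{"dp":[0,0,1],"angular":[0,0,0],"fingers":255},{"dp":[0,0,1],"angular":[0,0,0],"fingers":255}]';python3 -c "from h import *; st()";python3 -m inch '[{"dp":[0,0,1],"angular":[0,0,0],"fingers":255},{"dp":[0,0,1],"angular":[0,0,0],"fingers":255}]';python3 -c "from h import *; st()"
```

```text
clock: 4.62
eef_pos: [568.4, 20.4, 82.1]
tcp_rot: [-3.138, -0.522, 0.158]
contact_force: [0.8, 0.3, -0.3]
opening: -0.001
t 4.62 p [568.41  20.43  82.14] q [-0.022  0.338  2.247  1.152  0.101 -1.307] F [ 0.81  0.32 -0.31] Ft [ 0.59 -0.18  0.7 ] Tt [-0.059 -0.293 -0.02 ] open -0.001 bay [ -0.51 -37.04   1.61]
clock: 4.78
eef_pos: [568.9, 20.5, 81.3]
tcp_rot: [-3.138, -0.522, 0.158]
contact_force: [-0.3, 0.8, 0.5]
opening: -0.003
t 4.78 p [568.91  20.49  81.32] q [-0.022  0.341  2.247  1.169  0.101 -1.323] F [-0.26  0.78  0.53] Ft [ 0.15 -0.82 -0.52] Tt [ 0.057 -0.267  0.004] open -0.003 bay [ -0.49 -37.06   0.64]
```

```bash
python3 - <<'E'
from h import *
for n in("side","top"):
    p,d=vision.grab_frame(n); np.save(n+"2_p.npy",p); np.save(n+"2_d.npy",d)
    a,b,c,e=(190,180,330,310) if n=="top" else (255,215,375,345)
    cv2.imwrite(f"pics/{n}2.png",cv2.resize(np.clip(p[b:e,a:c]*1.4,0,255).astype(np.uint8),None,fx=4.5,fy=4.5,interpolation=cv2.INTER_CUBIC))
E
```

```text
(no output)
```

View pics/top2.png

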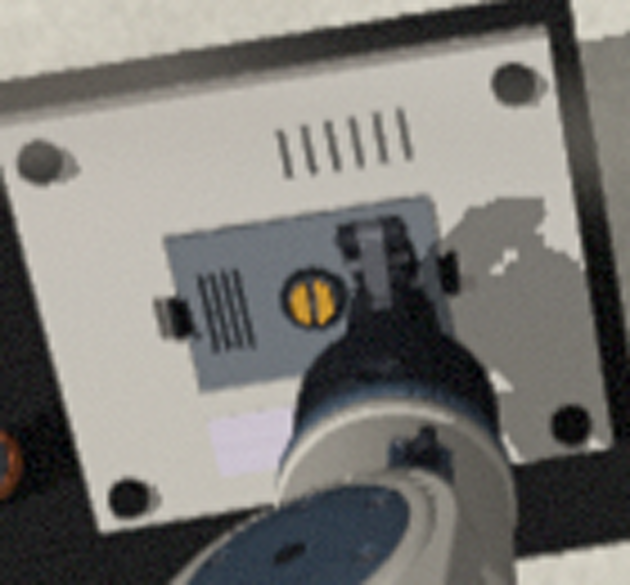

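View pics/side2.png

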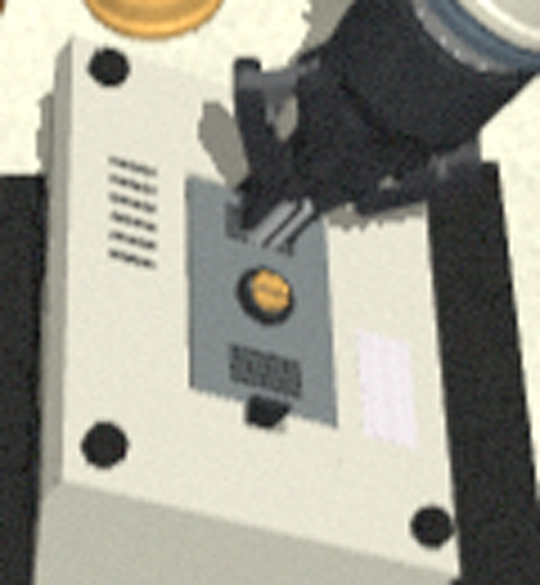

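```bash
python3 -m inch '[{"dp":[0,0,1],"angular":[0,0,0],"fingers":255},{"dp":[0,0,1],"angular":[0,0,0],"fingers":255}]';python3 -c "from h import *; st()";python3 -m inch '[{"dp":[0,0,1],"angular":[0,0,0],"fingers":255},{"dp":[0,0,1],"angular":[0,0,0],"fingers":255}]';python3 -c "from h import *; st()"
```

```text
clock: 5.05
eef_pos: [569.1, 20.5, 81.1]
tcp_rot: [-3.138, -0.523, 0.158]
contact_force: [-7.5, -1.2, 11.4]
opening: 0.002
t 5.05 p [569.12  20.53  81.08] q [-0.022  0.342  2.247  1.186  0.1   -1.34 ] F [-7.51 -1.25 11.36] Ft [-9.200e-01  1.000e-02 -1.364e+01] Tt [-0.002 -0.418 -0.038] open 0.002 bay [ -0.42 -37.05   0.33]
clock: 5.22
eef_pos: [569.1, 20.5, 80.9]
tcp_rot: [-3.139, -0.524, 0.158]
contact_force: [-21.3, -2.9, 30.7]
opening: 0.002
t 5.22 p [569.14  20.51  80.94] q [-0.022  0.342  2.247  1.203  0.099 -1.357] F [-21.31  -2.87  30.68] Ft [ -3.26  -0.62 -37.32] Tt [ 0.001 -0.62  -0.027] open 0.002 bay [ -0.47 -37.07   0.2 ]
```

```bash
python3 -m inch '[{"dp":[0,0,-4],"angular":[0,0,0],"fingers":255},{"dp":[0,0,-30],"angular":[0,0,0],"fingers":255},{"dp":[0,-38,-33],"angular":[0,0,0],"fingers":255},{"dp":[0,-75,-33],"angular":[0,0,0],"fingers":255},{"dp":[0,-75,-33],"angular":[0,0,0],"fingers":255},{"dp":[0,-75,-33],"angular":[0,0,0],"fingers":255},{"dp":[0,-75,-33],"angular":[0,0,0],"fingers":255},{"dp":[0,-75,-33],"angular":[0,0,0],"fingers":255},{"dp":[0,-75,-33],"angular":[0,0,0],"fingers":255}]';python3 - <<'E'
from h import *
for n in("side","top"):
    p,d=vision.grab_frame(n); np.save(n+"3_p.npy",p); np.save(n+"3_d.npy",d)
    q=(cloud(n,d)-OB)@Rb
    for y0,y1 in((25,50),(-50,-25)):
        m=(abs(q[...,0])<30)&(q[...,1]>y0)&(q[...,1]<y1)&(abs(q[...,2])<20)&(d>0); print(n,y0,m.sum(),np.median(q[m][:,2]).round(2))
    for y0,y1 in((-80,-66),(-66,66),(66,80)):
        m=(q[...,0]>42)&(q[...,0]<60)&(q[...,1]>y0)&(q[...,1]<y1)&(abs(q[...,2])<20)&(d>0); print(n,"under",y0,m.sum(),np.median(q[m][:,2]).round(2))
st(); to(bay(0,38,12),Rpress)
E
```

```text
clock: 5.97
eef_pos: [541.5, 93.3, 108.9]
tcp_rot: [-3.138, -0.523, 0.158]
contact_force: [-0.3, 0.6, 0.1]
opening: 0.002
side 25 286 -1.37
side -50 179 -1.5
side under -80 42 -1.4
side under -66 443 -1.54
side under 66 60 -1.51
top 25 261 1.87
top -50 375 1.6
top under -80 67 1.4
top under -66 646 1.52
top under 66 71 1.92
t 6.07 p [541.59  92.68 108.67] q [ 0.167  0.254  2.276 -0.012  0.089  0.019] F [-0.49 -0.7   0.49] Ft [-0.27  0.61 -0.73] Tt [-0.008 -0.215  0.061] open -0.0 bay [-0.31 38.53 32.13]
dp [0.33, 0.6, 20.13] ang [-0.0035, 0.001, 0.001] dist 20.1 deg 0.2
```

```bash
python3 - <<'E'
from h import *
p=np.load("top0_p.npy"); z=cv2.resize(np.clip(p[245:285,430:475].astype(float)*2.5,0,255).astype(np.uint8),None,fx=13,fy=13,interpolation=cv2.INTER_CUBIC); cv2.imwrite("pics/drv_top.png",z)
p=np.load("side0_p.npy"); z=cv2.resize(np.clip(p[125:170,330:370].astype(float)*2.5,0,255).astype(np.uint8),None,fx=13,fy=13,interpolation=cv2.INTER_CUBIC); cv2.imwrite("pics/drv_side.png",z)
print(two((350,134.4),(458.9,261.4)))
E
```

```text
[ 522.81938216 -301.9210283   157.32915746]
```

View pics/drv_top.png

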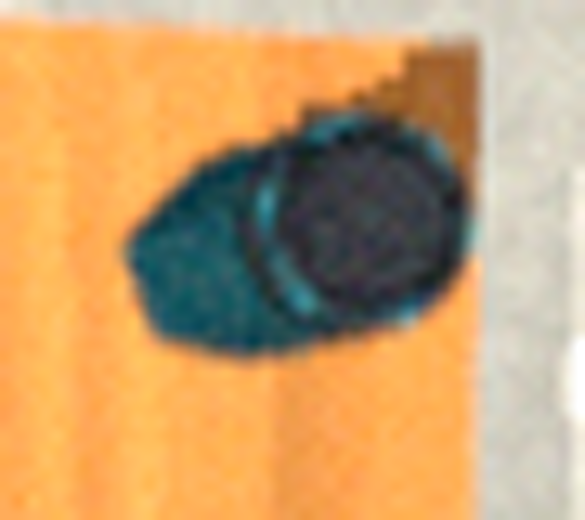

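View pics/drv_side.png

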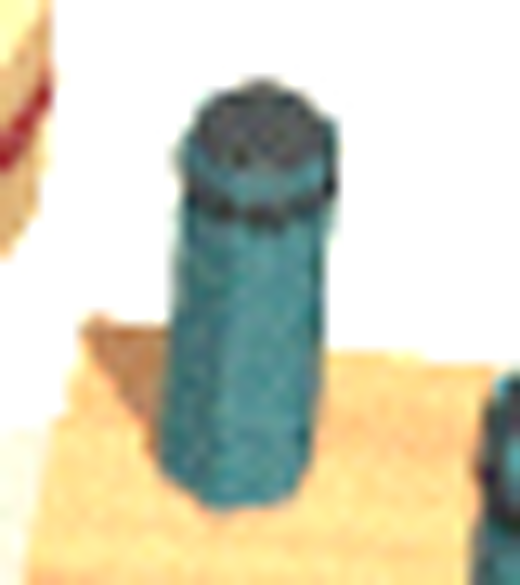

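```bash
python3 - <<'E'
from h import *
for z in(164,160):
  print(z,cast("top",458.0,261.3,z),cast("side",349.7,134.4,z))
# hex foot at z=80 : bottom vertices
f=lambda u,v:(430+(u+.5)/13-.5,245+(v+.5)/13-.5)
V=[cast("top",*f(u,v),80.) for u,v in((205,155),(130,250),(155,335),(255,352))]; print(np.round(V,1))
for a,b in zip(V,V[1:]): e=b-a; print("edge yaw",np.degrees(np.arctan2(e[1],e[0])).round(1),np.linalg.norm(e).round(1))
# side foot of handle: lowest visible corners
g=lambda u,v:(330+(u+.5)/13-.5,125+(v+.5)/13-.5)
W=[cast("side",*g(u,v),80.) for u,v in((162,468),(225,508),(295,490),(322,440))]; print(np.round(W,1))
for a,b in zip(W,W[1:]): e=b-a; print("edge yaw",np.degrees(np.arctan2(e[1],e[0])).round(1),np.linalg.norm(e).round(1))
# caddy top edges
d=np.load("top0_d.npy"); X=cloud("top",d); m=(abs(X[...,2]-80)<6)&(X[...,0]>380)&(X[...,0]<600)&(X[...,1]<-220)&(X[...,1]>-360)
q=X[m]; print(m.sum(),q.min(0),q.max(0),np.median(q[:,2])); mr=cv2.minAreaRect(q[:,:2].astype(np.float32)); print(mr)
E
```

```text
164 [ 522.44250874 -298.52022761  164.        ] [ 523.24043345 -293.94511614  164.        ]
160 [ 522.77786434 -299.62240732  160.        ] [ 523.40079693 -298.67607239  160.        ]
[[ 538.9 -297.8   80. ]
 [ 525.  -286.4   80. ]
 [ 512.5 -289.6   80. ]
 [ 509.9 -304.1   80. ]]
edge yaw 140.5 18.0
edge yaw -165.5 12.9
edge yaw -100.1 14.8
[[ 537.3 -295.6   80. ]
 [ 524.7 -286.4   80. ]
 [ 512.3 -292.8   80. ]
 [ 508.3 -306.9   80. ]]
edge yaw 143.8 15.6
edge yaw -152.9 14.0
edge yaw -105.7 14.6
2965 [ 396.52696508 -337.75536412   74.10256221] [ 557.51061571 -253.9959643    85.98133813] 80.98749390227506
((476.8830871582031, -296.5389404296875), (76.46961212158203, 159.64413452148438), 86.76505279541016)
```

```bash
python3 - <<'E'
from h import *
Rd=Rot.from_euler('xyz',[np.pi,0,np.radians(-70)]).as_matrix()
st(); to([522.5,-300,245],Rd); to([522.5,93,245]); to([522.5,-60,255])
E
```

```text
t 6.07 p [541.59  92.68 108.67] q [ 0.167  0.254  2.276 -0.012  0.089  0.019] F [-0.49 -0.7   0.49] Ft [-0.27  0.61 -0.73] Tt [-0.008 -0.215  0.061] open -0.0 bay [-0.31 38.53 32.13]
dp [-2.32, 384.2, -159.77] ang [-0.3627, -0.4341, 1.3483] dist 416.1 deg 83.8
dp [51.75, -3.72, -127.5] ang [0.0, 0.0, 0.0] dist 137.7 deg 0.0
dp [35.69, 147.28, -148.73] ang [0.0, 0.0, 0.0] dist 212.3 deg 0.0
```

```bash
python3 -m inch '[{"dp":[52,-4,-127],"angular":[0,0,0],"fingers":255},{"dp":[52,-4,-127],"angular":[-0.03,-0.04,0.12],"fingers":255},{"dp":[52,-4,-127],"angular":[-0.06,-0.08,0.25],"fingers":255},{"dp":[36,147,-148],"angular":[-0.36,-0.434,1.348],"fingers":255},{"dp":[36,147,-148],"angular":[-0.36,-0.434,1.348],"fingers":255},{"dp":[36,147,-148],"angular":[-0.36,-0.434,1.348],"fingers":255},{"dp":[36,147,-148],"angular":[-0.36,-0.434,1.348],"fingers":255},{"dp":[-2,384,-160],"angular":[-0.36,-0.434,1.348],"fingers":255},{"dp":[-2,384,-160],"angular":[-0.36,-0.434,1.348],"fingers":255},{"dp":[-2,384,-160],"angular":[-0.36,-0.434,1.348],"fingers":255},{"dp":[-2,384,-160],"angular":[-0.36,-0.434,1.348],"fingers":255},{"dp":[-2,384,-160],"angular":[-0.36,-0.434,1.348],"fingers":255}]'; python3 - <<'E'
from h import *
Rd=Rot.from_euler('xyz',[np.pi,0,np.radians(-70)]).as_matrix()
st(); to([522.5,-300,245],Rd)
E
```

```text
clock: 7.07
eef_pos: [522.0, -270.2, 246.3]
tcp_rot: [-3.112, -0.03, -1.124]
contact_force: [1.1, 0.5, 0.2]
opening: -0.0
t 7.07 p [ 521.99 -270.17  246.35] q [-0.484  0.259  1.73   0.006  1.111  0.637] F [1.15 0.53 0.25] Ft [ 0.03 -1.27 -0.21] Tt [-0.002  0.027 -0.046] open -0.0 bay [   2.22 -316.69  189.64]
dp [27.07, 12.48, 1.79] ang [-0.0307, -0.0283, 0.0983] dist 29.9 deg 6.1
```

```bash
python3 -m inch '[{"dp":[27,12.5,2],"angular":[-0.031,-0.028,0.098],"fingers":0},{"dp":[27,12.5,2],"angular":[-0.031,-0.028,0.098],"fingers":0},{"dp":[27,12.5,2],"angular":[-0.031,-0.028,0.098],"fingers":0},{"dp":[27,12.5,2],"angular":[-0.031,-0.028,0.098],"fingers":0},{"dp":[27,12.5,2],"angular":[-0.031,-0.028,0.098],"fingers":0},{"dp":[27,12.5,2],"angular":[-0.031,-0.028,0.098],"fingers":0}]'; python3 - <<'E'
from h import *
Rd=Rot.from_euler('xyz',[np.pi,0,np.radians(-70)]).as_matrix()
for n in("side","top"):
    p,d=vision.grab_frame(n); np.save(n+"4_p.npy",p); np.save(n+"4_d.npy",d); cv2.imwrite(f"pics/{n}4.png",p)
st(); to([522.5,-300,245],Rd)
E
```

```text
clock: 7.57
eef_pos: [522.8, -296.9, 245.1]
tcp_rot: [3.141, -0.003, -1.215]
contact_force: [-0.1, 0.1, 0.2]
opening: 0.847
t 7.67 p [ 522.96 -297.19  245.32] q [-0.518  0.302  1.673 -0.003  1.163  0.698] F [0.09 0.64 0.43] Ft [-0.57 -0.31 -0.43] Tt [ 0.02  -0.009  0.041] open 0.991 bay [  -1.15 -343.52  190.41]
dp [2.47, 1.41, 0.33] ang [0.0002, -0.0039, 0.0067] dist 2.9 deg 0.4
```

View pics/side4.png

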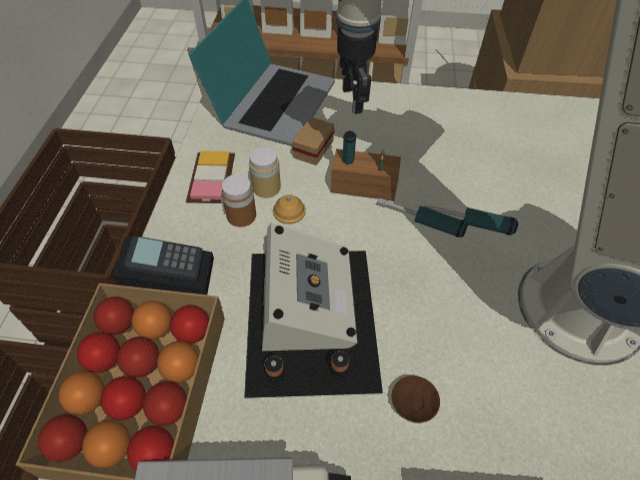

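View pics/top4.png

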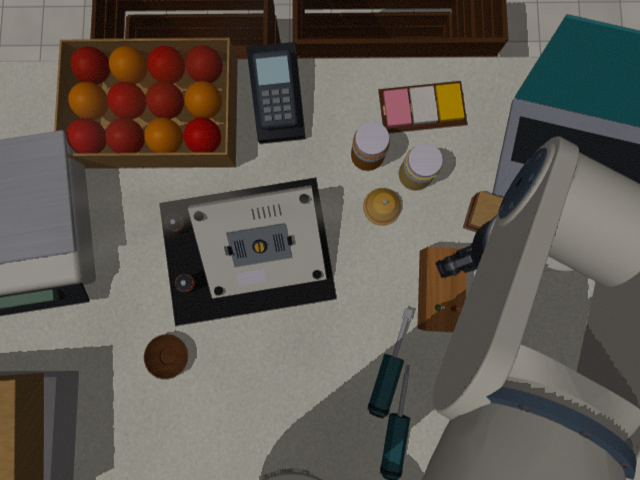

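```bash
python3 - <<'E'
from h import *
a=np.load("top1_p.npy"); b=np.load("top2_p.npy")
cv2.imwrite("pics/cmp.png",np.hstack([a[200:480,340:640],b[200:480,340:640]]))
E
```

```text
(no output)
```

View pics/cmp.png

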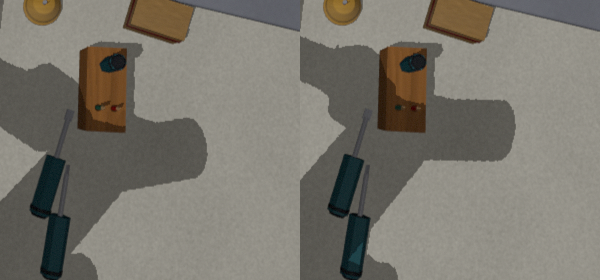

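```bash
cat >> h.py <<'E'
def head(n,p,a,b,c2,d):
    z=cv2.resize(p[b:d,a:c2],None,fx=10,fy=10,interpolation=cv2.INTER_CUBIC)
    hsv=cv2.cvtColor(z,cv2.COLOR_BGR2HSV)
    m=((hsv[...,1]>100)&(hsv[...,2]>75)&(hsv[...,0]>8)&(hsv[...,0]<35)).astype(np.uint8)
    h=cv2.convexHull(cv2.findNonZero(m)); M=cv2.moments(h)
    return (a+(M['m10']/M['m00']+.5)/10-.5,b+(M['m01']/M['m00']+.5)/10-.5),M['m00']/100,z
E
python3 - <<'E'
from h import *
t,ar,z=head("top",np.load("top4_p.npy"),245,233,275,262); cv2.imwrite("pics/top4z.png",cv2.resize(z,None,fx=2,fy=2))
s,ar2,z2=head("side",np.load("side4_p.npy"),303,266,330,296); cv2.imwrite("pics/side4z.png",cv2.resize(z2,None,fx=2,fy=2))
print(t,ar,s,ar2); X=two(s,t); print(X,Rb.T@(X-OB)); print((proj("top",X)-t),proj("side",X)-s)
for n in("top","side"):
    d=np.load(n+"4_d.npy"); q=(cloud(n,d)-OB)@Rb
    m=(np.hypot(q[...,0],q[...,1])<6)&(abs(q[...,2])<20); m2=(abs(q[...,0])<30)&(abs(q[...,1])<50)&(np.hypot(q[...,0],q[...,1])>20)&(abs(q[...,2])<20)
    print(n,np.median(q[m][:,2]),np.median(q[m2][:,2]))
E
```

```text
(258.9494667202178, 246.83346609545484) 74.695 (314.66142569746455, 279.27449335818466) 56.335
[559.44415499  57.48391769  86.555473  ] [-0.9086085   0.96702765  6.93949303]
[ 0.01076218 -0.26596045] [0.24962044 0.05146493]
top 9.355122372125837 1.6652944245004804
side 6.139122855897684 -1.5563787013299697
```

View pics/top4z.png

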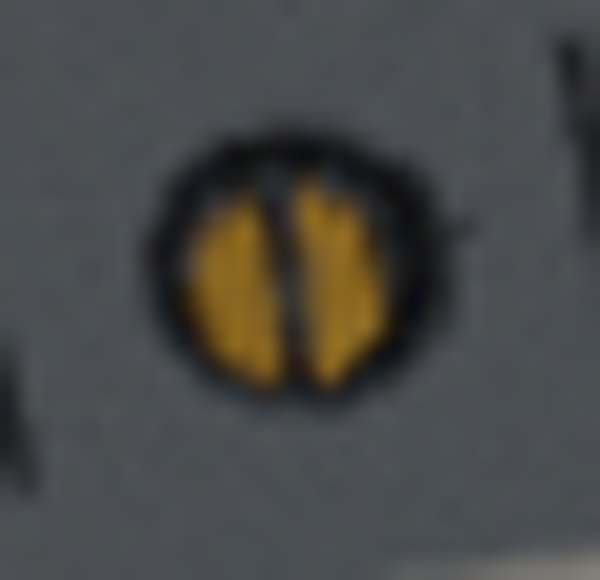

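View pics/side4z.png

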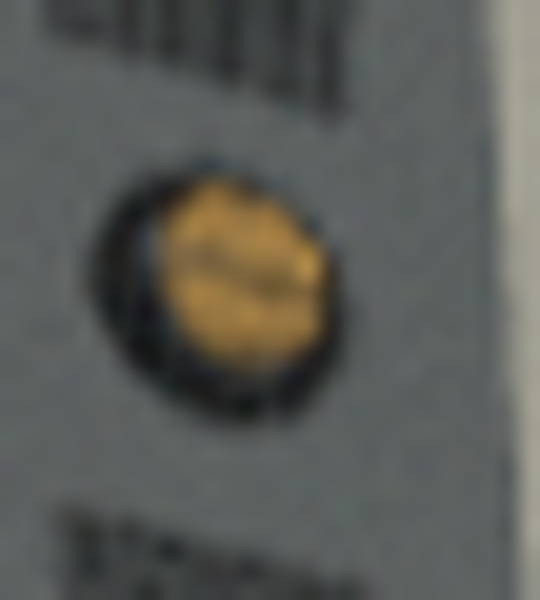

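```bash
python3 -m inch '[{"dp":[2.5,1.4,30],"angular":[0,-0.004,0.0067],"fingers":0},{"dp":[2.5,1.4,60],"angular":[0,-0.004,0.0067],"fingers":0},{"dp":[2.5,1.4,90],"angular":[0,-0.004,0.0067],"fingers":0},{"dp":[2.5,1.4,115],"angular":[0,-0.004,0.0067],"fingers":0},{"dp":[2.5,1.4,135],"angular":[0,-0.004,0.0067],"fingers":0},{"dp":[2.5,1.4,145],"angular":[0,-0.004,0.0067],"fingers":0},{"dp":[2.5,1.4,145],"angular":[0,-0.004,0.0067],"fingers":0}]'; python3 - <<'E'
from h import *
for n in("side","top"):
    p,d=vision.grab_frame(n); np.save(n+"5_p.npy",p)
    a,b,c,e=(410,220,500,300) if n=="top" else (310,90,410,190)
    cv2.imwrite(f"pics/{n}5.png",cv2.resize(np.clip(p[b:e,a:c]*1.6,0,255).astype(np.uint8),None,fx=6,fy=6,interpolation=cv2.INTER_CUBIC))
Rd=Rot.from_euler('xyz',[np.pi,0,np.radians(-70)]).as_matrix()
st(); to([522.5,-300,100],Rd)
E
```

```text
clock: 8.25
eef_pos: [521.4, -300.3, 98.0]
tcp_rot: [3.139, 0.003, -1.223]
contact_force: [-0.4, -0.7, -0.2]
opening: 1.0
t 8.35 p [ 523.01 -301.52  100.7 ] q [-0.525  0.47   1.784 -0.     0.888  0.698] F [ 0.67 -0.08  0.61] Ft [ 0.3  -0.6  -0.61] Tt [ 0.03   0.02  -0.003] open 1.002 bay [ -74.01 -347.8    65.48]
dp [-1.6, -0.04, 0.7] ang [0.0004, -0.0001, -0.0011] dist 1.7 deg 0.1
```

View pics/side5.png

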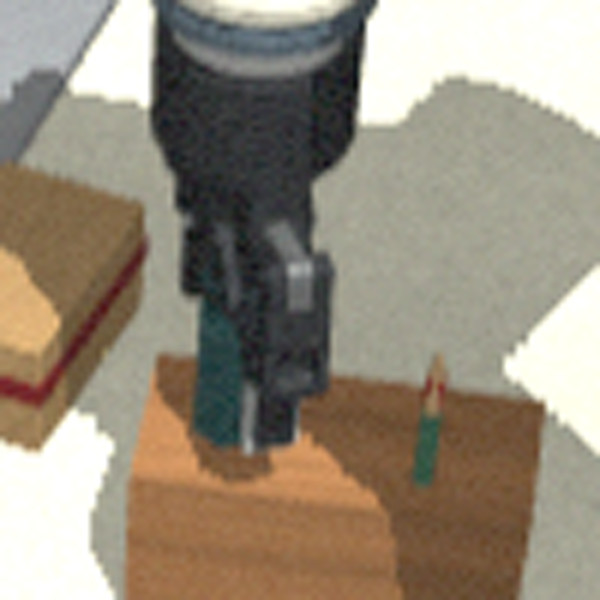

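```bash
python3 -m inch '[{"dp":[-1,0,1],"angular":[0,0,0],"fingers":100},{"dp":[-1,0,1],"angular":[0,0,0],"fingers":255},{"dp":[-1,0,1],"angular":[0,0,0],"fingers":255},{"dp":[-1,0,1],"angular":[0,0,0],"fingers":255},{"dp":[-1,0,1],"angular":[0,0,0],"fingers":255},{"dp":[-1,0,1],"angular":[0,0,0],"fingers":255},{"dp":[-1,0,1],"angular":[0,0,0],"fingers":255}]' 70; python3 -c "from h import *; st()"
```

```text
clock: 8.93
eef_pos: [522.4, -300.9, 99.6]
tcp_rot: [3.141, -0.0, -1.224]
contact_force: [-1.0, 1.2, 6.7]
opening: 0.292
t 8.93 p [ 522.44 -300.89   99.6 ] q [-5.250e-01  4.700e-01  1.786e+00 -1.000e-03  8.850e-01  6.990e-01] F [-0.98  1.2   6.73] Ft [-1.46  0.52 -6.73] Tt [-0.123 -0.188 -0.016] open 0.292 bay [ -74.96 -347.1    64.76]
```

```bash
python3 -m inch '[{"dp":[0,0,-10],"angular":[0,0,0],"fingers":255},{"dp":[0,0,-30],"angular":[0,0,0],"fingers":255},{"dp":[0,0,-60],"angular":[0,0,0],"fingers":255},{"dp":[0,0,-95],"angular":[0,0,0],"fingers":255},{"dp":[0,0,-130],"angular":[0,0,0],"fingers":255},{"dp":[0,0,-130],"angular":[0,0,0],"fingers":255},{"dp":[0,0,-130],"angular":[0,0,0],"fingers":255}]'; python3 - <<'E'
from h import *
for n in("side","top"):
    p,d=vision.grab_frame(n); np.save(n+"6_p.npy",p); np.save(n+"6_d.npy",d)
    a,b,c,e=(400,190,540,320) if n=="top" else (300,40,400,180)
    cv2.imwrite(f"pics/{n}6.png",cv2.resize(np.clip(p[b:e,a:c]*1.6,0,255).astype(np.uint8),None,fx=4.2,fy=4.2,interpolation=cv2.INTER_CUBIC))
st()
E
```

```text
clock: 9.52
eef_pos: [523.4, -301.4, 231.7]
tcp_rot: [-3.139, -0.003, -1.223]
contact_force: [-0.1, 0.1, -1.2]
opening: 0.295
t 9.62 p [ 521.7  -300.39  228.48] q [-5.250e-01  3.210e-01  1.686e+00 -1.000e-03  1.136e+00  6.990e-01] F [-0.11 -1.05 -1.48] Ft [0.95 0.46 1.48] Tt [-0.016  0.021  0.014] open 0.296 bay [ -11.08 -346.48  176.7 ]
```

View pics/side6.png

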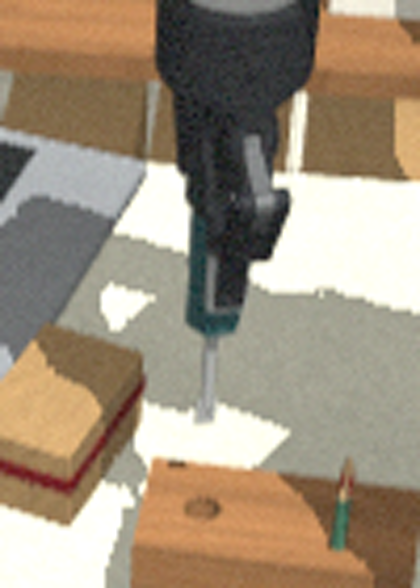

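View pics/top6.png

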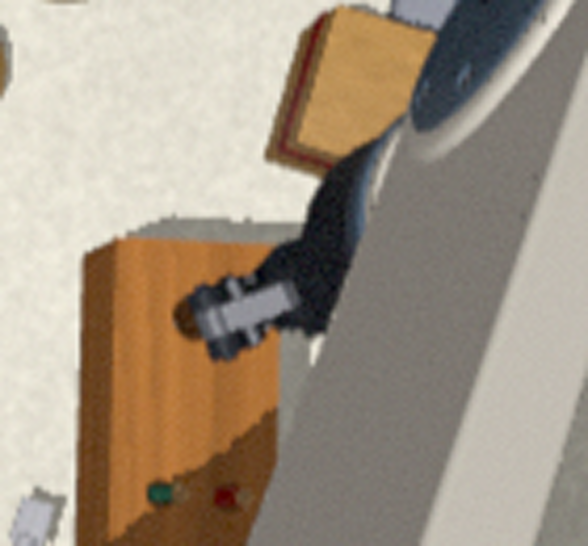

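```bash
python3 - <<'E'
from h import *
p=np.load("side6_p.npy"); z=cv2.resize(np.clip(p[112:148,332:368]*1.6,0,255).astype(np.uint8),None,fx=16,fy=16,interpolation=cv2.INTER_CUBIC); cv2.imwrite("pics/side6z.png",z)
print("hole",cast("side",300+(203+.5)/4.2-.5,40+(508+.5)/4.2-.5,80.))
tip=np.array([521.7,-300.39,228.5-108+18.7]); print("tip exp",proj("side",tip),proj("top",tip))
E
```

```text
hole [ 522.98974427 -297.27906803   80.        ]
tip exp [349.98290402 140.93926793] [455.2746153  262.89468717]
```

View pics/side6z.png

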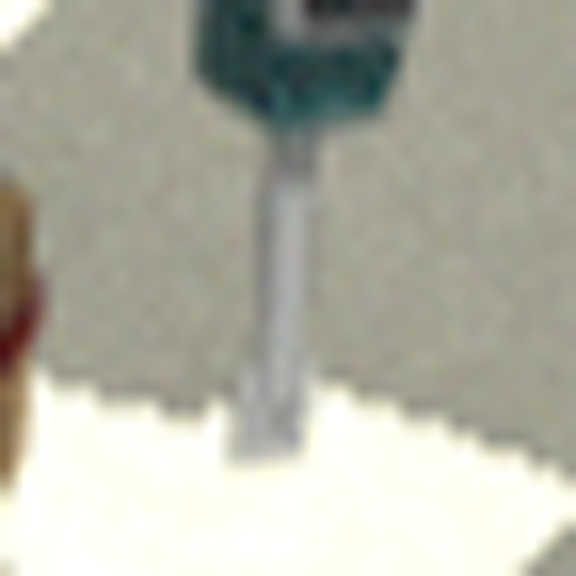

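```bash
python3 - <<'E'
from h import *
Xh=bay(-0.9,1.0,7.3)
for k,(n,f,roi) in enumerate([("top","top4",(245,233,275,262)),("top","top3",(245,233,275,262)),("top","top0",(245,235,275,262)),("side","side4",(303,266,330,296))]):
    t,ar,z=head(n,np.load(f+"_p.npy"),*roi); a,b=roi[:2]
    g=z[...,2].astype(float)
    # per row, dark minimum within the hull
    hsv=cv2.cvtColor(z,cv2.COLOR_BGR2HSV); m=((hsv[...,1]>100)&(hsv[...,2]>75)&(hsv[...,0]>8)&(hsv[...,0]<35)).astype(np.uint8)
    h=cv2.convexHull(cv2.findNonZero(m)); hm=np.zeros(m.shape,np.uint8); cv2.fillPoly(hm,[h],1); hm=cv2.erode(hm,np.ones((21,21)))
    v,u=np.nonzero(hm); w=np.clip(120-g[v,u],0,None) if n=="top" else np.clip(np.percentile(g[v,u],35)-g[v,u],0,None)
    P=np.array([Rb.T@(cast(n,a+(uu+.5)/10-.5,b+(vv+.5)/10-.5,Xh,Rb[:,2])-OB) for uu,vv in zip(u[::3],v[::3])]); w=w[::3]
    c=(P*w[:,None]).sum(0)/w.sum(); Q=P-c; S=(Q[:,:2]*w[:,None]).T@Q[:,:2]; e,V=np.linalg.eigh(S); d=V[:,1]; print(f,"c",c.round(2),"theta",np.degrees(np.arctan(d[1]/d[0])).round(2),"ratio",(e[1]/e[0]).round(1),"hull c",(Rb.T@(cast(n,*t,Xh,Rb[:,2])-OB)).round(2))
E
```

```text
top4 c [-1.44  1.08  7.3 ] theta -3.81 ratio 15.8 hull c [-1.3   1.05  7.3 ]
top3 c [-1.42  0.95  7.3 ] theta -2.29 ratio 1.8 hull c [-1.34  0.99  7.3 ]
top0 c [-4.46  1.3   7.3 ] theta -5.3 ratio 15.0 hull c [-4.5   1.38  7.3 ]
side4 c [-0.9  1.3  7.3] theta -3.91 ratio 10.8 hull c [-0.11  1.29  7.3 ]
```

```bash
python3 -m inch '[{"dp":[0,0,-20],"angular":[0,0,-0.125],"fingers":255},{"dp":[0,0,-40],"angular":[0,0,-0.25],"fingers":255},{"dp":[-30,-10,-40],"angular":[0,0,-0.375],"fingers":255},{"dp":[-60,-20,-40],"angular":[0,0,-0.5],"fingers":255},{"dp":[-90,-30,-40],"angular":[0,0,-0.625],"fingers":255},{"dp":[-120,-40,-40],"angular":[0,0,-0.75],"fingers":255},{"dp":[-150,-50,-40],"angular":[0,0,-0.875],"fingers":255},{"dp":[-180,-60,-40],"angular":[0,0,-1.0],"fingers":255},{"dp":[-210,-68,-40],"angular":[0,0,-1.125],"fingers":255},{"dp":[-240,-77,-40],"angular":[0,0,-1.25],"fingers":255},{"dp":[-270,-86,-40],"angular":[0,0,-1.375],"fingers":255},{"dp":[-300,-96,-40],"angular":[0,0,-1.5],"fingers":255}]'; cat >> h.py <<'E'
LT=89.6
def Rphi(deg): return Rpress@Rot.from_euler('z',deg,degrees=True).as_matrix()
def tipto(x,y,z,deg,off=(0,0)):
    R=Rphi(deg); tip=np.array([off[0],off[1],LT]); to(bay(x,y,z)-R@tip,R)
E
python3 - <<'E'
from h import *
st(); tipto(-0.9,1.1,60,-86)
E
```

```text
clock: 10.62
eef_pos: [509.0, 15.5, 267.2]
tcp_rot: [-3.141, 0.004, 0.283]
contact_force: [0.4, 0.2, -1.1]
opening: 0.294
t 10.62 p [508.95  15.47 267.24] q [ 0.027  0.138  1.833  0.     1.174 -0.255] F [ 0.44  0.16 -1.1 ] Ft [ 0.47 -0.03  1.1 ] Tt [-0.007  0.052 -0.042] open 0.294 bay [ 40.52 -32.56 191.66]
dp [-10.32, -35.18, 57.22] ang [-0.415, 0.3922, -1.3426] dist 68.0 deg 83.6
```

```bash
python3 -m inch '[{"dp":[0,0,0],"angular":[-0.035,0.033,-0.112],"fingers":255},{"dp":[0,0,0],"angular":[-0.07,0.066,-0.224],"fingers":255},{"dp":[-2,-6,8],"angular":[-0.105,0.099,-0.336],"fingers":255},{"dp":[-4,-12,16],"angular":[-0.14,0.132,-0.448],"fingers":255},{"dp":[-6,-18,24],"angular":[-0.175,0.165,-0.56],"fingers":255},{"dp":[-8,-24,32],"angular":[-0.21,0.198,-0.672],"fingers":255},{"dp":[-9,-30,40],"angular":[-0.245,0.231,-0.784],"fingers":255},{"dp":[-10,-35,48],"angular":[-0.28,0.264,-0.896],"fingers":255},{"dp":[-10,-35,57],"angular":[-0.315,0.297,-1.008],"fingers":255},{"dp":[-10,-35,57],"angular":[-0.35,0.33,-1.12],"fingers":255},{"dp":[-10,-35,57],"angular":[-0.385,0.363,-1.232],"fingers":255},{"dp":[-10,-35,57],"angular":[-0.415,0.392,-1.343],"fingers":255}]'; python3 - <<'E'
from h import *
st(); tipto(-0.9,1.1,18,-86)
E
```

```text
clock: 11.62
eef_pos: [489.0, 45.3, 209.5]
tcp_rot: [2.633, -0.044, 1.626]
contact_force: [-0.2, 0.1, -1.2]
opening: 0.295
t 11.62 p [488.97  45.35 209.54] q [ 0.066 -0.048  2.289  0.087  0.392 -1.619] F [-0.17  0.06 -1.21] Ft [ 0.01 -0.74  0.97] Tt [ 0.347 -0.076 -0.036] open 0.295 bay [-1.340e+00  9.000e-02  1.492e+02]
dp [1.6, 0.81, 41.58] ang [-0.012, 0.013, -0.0419] dist 41.6 deg 2.6
```

```bash
python3 -m inch '[{"dp":[1.6,0.8,14],"angular":[-0.012,0.013,-0.042],"fingers":255},{"dp":[1.6,0.8,28],"angular":[-0.012,0.013,-0.042],"fingers":255},{"dp":[1.6,0.8,41],"angular":[-0.012,0.013,-0.042],"fingers":255},{"dp":[1.6,0.8,41],"angular":[-0.012,0.013,-0.042],"fingers":255},{"dp":[1.6,0.8,41],"angular":[-0.012,0.013,-0.042],"fingers":255}]'; python3 - <<'E'
from h import *
for n in("top","side"):
    p,d=vision.grab_frame(n); np.save(n+"7_p.npy",p); np.save(n+"7_d.npy",d)
    a,b,w,h=(225,205,75,75) if n=="top" else (285,235,75,75)
    s,p0,R=cur(); tip=p0+R@[0,0,LT]
    z=cv2.resize(np.clip(p[b:b+h,a:a+w]*1.8,0,255).astype(np.uint8),None,fx=8,fy=8,interpolation=cv2.INTER_CUBIC)
    print(n,"exp tip",proj(n,tip),"zoom",(proj(n,tip)-[a,b]+.5)*8)
    cv2.imwrite(f"pics/{n}7.png",z)
st(); tipto(-0.9,1.1,18,-86)
E
```

```text
clock: 12.03
eef_pos: [510.1, 49.6, 174.6]
tcp_rot: [2.621, -0.037, 1.663]
contact_force: [0.1, -1.1, -0.9]
opening: 0.292
top exp tip [258.53717654 248.34550933] zoom [272.29741228 350.7640746 ]
side exp tip [317.07097823 275.87159382] zoom [260.56782587 330.97275058]
t 12.13 p [510.94  49.72 176.13] q [ 0.063  0.055  2.294  0.175  0.274 -1.747] F [ 0.41  0.02 -1.3 ] Ft [-0.06 -0.29  1.33] Tt [ 0.312 -0.075 -0.024] open 0.294 bay [  1.34   0.95 109.07]
dp [-0.02, -2.25, 1.47] ang [0.001, 0.0006, -0.0053] dist 2.7 deg 0.3
```

View pics/top7.png

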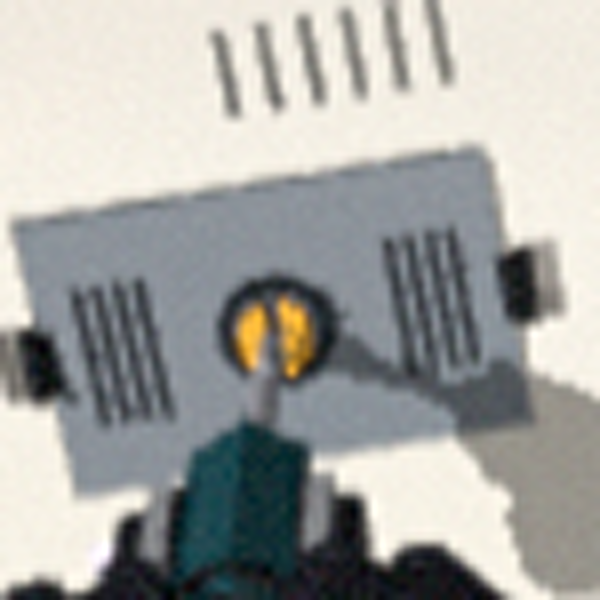

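View pics/side7.png

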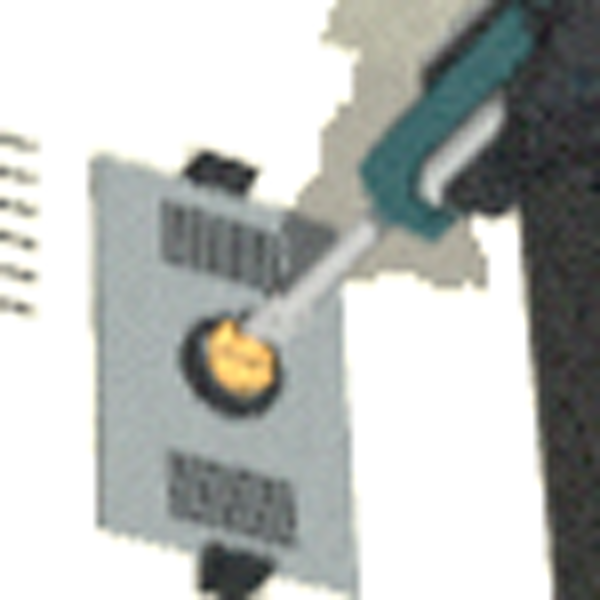

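```bash
python3 - <<'E'
from h import *
s,p0,R=cur()
p=np.load("top7_p.npy"); a,b=225,205
z=cv2.resize(p[b:b+75,a:a+75],None,fx=8,fy=8,interpolation=cv2.INTER_CUBIC).astype(int)
for L in (0,5,10,16,22,28,34,40,46,52): print(L,((proj("top",p0+R@[0,0,LT-L])-[a,b]+.5)*8).round(1))
for v in range(325,431,8): print(v,' '.join("%d/%d/%d"%tuple(z[v,u]) for u in range(232,300,5)))
E
python3 - <<'E'
import cv2
z=cv2.imread("pics/top7.png")[270:440,200:350]; cv2.imwrite("pics/top7zz.png",cv2.resize(z,None,fx=4,fy=4,interpolation=cv2.INTER_CUBIC))
z=cv2.imread("pics/side7.png")[200:420,180:400]; cv2.imwrite("pics/side7zz.png",cv2.resize(z,None,fx=2.7,fy=2.7,interpolation=cv2.INTER_CUBIC))
E
```

```text
0 [271.7 348.3]
5 [270.8 356.7]
10 [269.8 365.2]
16 [268.6 375.5]
22 [267.4 386. ]
28 [266.2 396.6]
34 [265.  407.3]
40 [263.7 418.2]
46 [262.4 429.1]
52 [261.2 440.3]
325 42/40/42 52/70/82 42/91/119 36/105/141 36/105/142 34/107/144 33/88/117 33/60/75 34/41/48 37/48/57 42/75/97 39/91/121 30/94/127 28/105/141
333 41/41/47 50/75/91 39/97/129 32/108/146 33/104/140 37/104/138 47/88/112 54/65/77 49/46/51 43/48/55 48/70/87 40/85/110 29/87/116 29/90/121
341 24/32/38 27/58/77 32/88/118 35/106/142 39/104/137 48/97/126 60/81/97 66/66/68 62/54/52 55/57/63 52/75/92 41/93/123 29/96/131 22/77/105
349 23/27/31 20/43/60 20/70/99 27/95/130 39/102/135 56/93/118 67/77/88 66/63/66 55/50/48 44/50/53 45/66/78 39/82/106 30/86/116 25/73/99
357 34/30/29 25/35/44 21/54/76 30/86/118 50/106/138 70/98/119 78/81/89 69/68/69 53/49/46 42/43/43 46/57/63 38/67/83 25/69/92 17/63/88
365 59/51/47 41/39/39 25/38/49 33/65/88 58/96/122 81/98/113 91/90/93 82/79/78 66/60/57 49/48/50 40/51/60 31/72/96 24/86/119 19/68/94
373 81/77/72 67/62/59 51/46/44 52/51/53 66/69/74 80/79/81 86/81/81 80/76/75 66/62/61 49/49/50 36/44/51 32/6
[... 232 characters left out ...]
/50/51 59/55/53 70/69/63 72/69/63 68/62/58 68/65/59
397 86/81/78 86/80/78 87/83/80 88/84/83 86/82/83 79/76/76 67/64/64 58/54/55 54/51/51 64/60/58 81/77/74 90/85/81 89/82/79 87/81/77
405 86/82/79 84/80/77 81/77/74 84/79/78 86/81/81 78/74/75 65/63/63 55/54/53 52/50/50 63/59/58 80/77/73 89/85/80 88/82/78 87/80/76
413 86/84/80 81/79/74 72/69/63 73/70/66 78/74/74 72/69/70 63/61/62 57/57/56 56/55/54 66/64/61 82/78/74 88/85/80 86/84/78 85/82/76
421 82/77/72 71/67/59 58/53/42 52/48/39 54/52/47 55/52/49 53/50/48 50/48/46 57/54/52 71/66/64 84/79/75 89/84/80 86/83/78 87/83/78
429 64/61/49 52/49/33 40/34/17 30/26/7 28/27/10 31/29/16 36/33/23 41/39/29 52/51/44 66/64/60 76/72/68 83/78/74 85/81/76 88/83/79
```

View pics/top7zz.png

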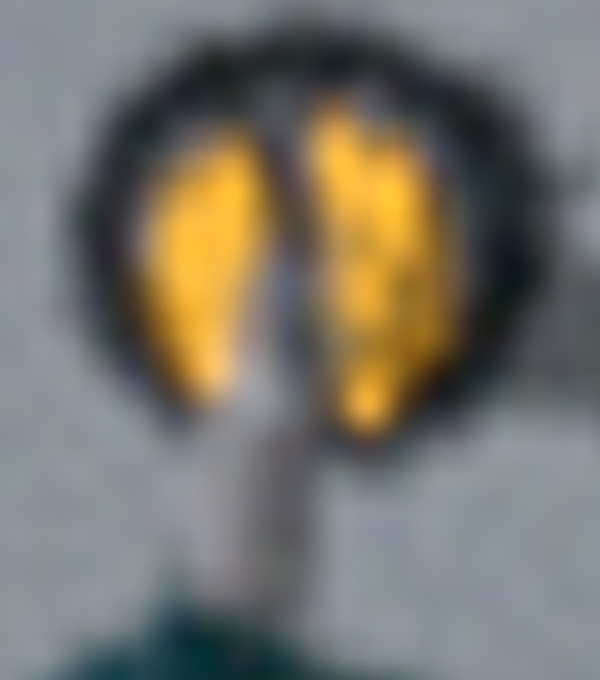

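View pics/side7zz.png

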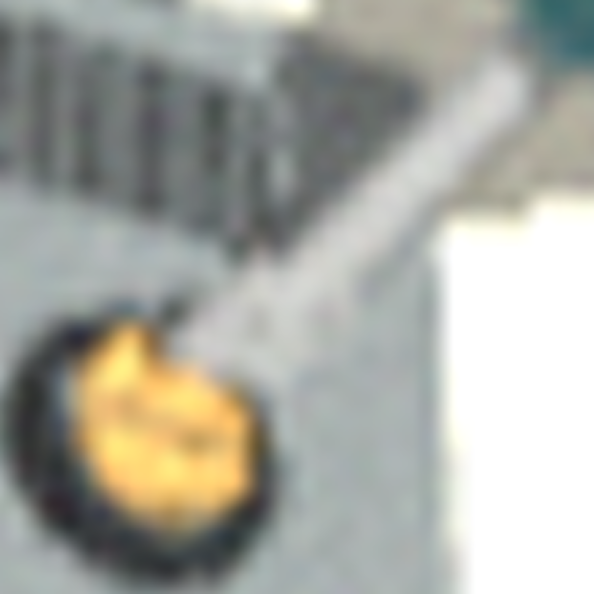

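```bash
python3 -m inch '[{"dp":[-0.4,-2.2,4],"angular":[0,0,-0.005],"fingers":255},{"dp":[-0.4,-2.2,8],"angular":[0,0,-0.005],"fingers":255},{"dp":[-0.4,-2.2,10],"angular":[0,0,-0.005],"fingers":255}]'; cat >> h.py <<'E'
def tp():
    s,p,R=cur(); t=Rb.T@(p+R@[0,0,LT]-OB); A=Rpress.T@R
    print("t",round(s['clock'],2),"tip",t.round(2),"phi",np.degrees(np.arctan2(A[1,0],A[0,0])).round(2),"tilt",np.degrees(np.arccos(min(1,A[2,2]))).round(2),"j4-6",np.round(s['qpos'][3:],3),"Ft",(R.T@s['contact_force']).round(2),"Tt",(R.T@s['wrist_torque']).round(3),"open",round(s['opening'],3))
E
python3 -c "from h import *; tp()"; python3 -m inch '[{"dp":[0,0,1],"angular":[0,0,0],"fingers":255},{"dp":[0,0,2],"angular":[0,0,0],"fingers":255}]'; python3 -c "from h import *; tp()"
```

```text
clock: 12.38
eef_pos: [514.6, 50.0, 166.5]
tcp_rot: [2.616, -0.034, 1.668]
contact_force: [0.1, 0.4, -1.7]
opening: 0.293
t 12.38 tip [-0.02  0.6   9.33] phi -85.99 tilt 0.15 j4-6 [ 0.196  0.244 -1.774] Ft [ 0.36 -0.77  1.53] Tt [ 0.318 -0.054 -0.014] open 0.293
clock: 12.55
eef_pos: [515.7, 50.1, 164.9]
tcp_rot: [2.617, -0.034, 1.668]
contact_force: [-0.4, -0.6, -0.9]
opening: 0.296
t 12.55 tip [0.08 0.53 7.35] phi -85.98 tilt 0.14 j4-6 [ 0.199  0.24  -1.776] Ft [-0.56 -0.84  0.55] Tt [ 0.361 -0.09  -0.048] open 0.296
```

```bash
python3 -m inch '[{"dp":[0,-0.5,0.5],"angular":[0,0,0],"fingers":255},{"dp":[0,-0.8,1],"angular":[0,0,0],"fingers":255}]'; python3 -c "from h import *; tp()";python3 -m inch '[{"dp":[0,0,0.5],"angular":[0,0,0],"fingers":255},{"dp":[0,0,1],"angular":[0,0,0],"fingers":255}]'; python3 -c "from h import *; tp()"
```

```text
clock: 12.72
eef_pos: [515.5, 50.2, 163.7]
tcp_rot: [2.617, -0.034, 1.668]
contact_force: [0.8, 0.1, -0.3]
opening: 0.29
t 12.72 tip [-0.68  0.6   6.42] phi -85.98 tilt 0.15 j4-6 [ 0.202  0.236 -1.779] Ft [-0.    0.54  0.72] Tt [ 0.302 -0.123  0.03 ] open 0.29
clock: 12.88
eef_pos: [516.0, 50.2, 162.9]
tcp_rot: [2.617, -0.034, 1.668]
contact_force: [-2.1, -0.1, 1.8]
opening: 0.293
t 12.88 tip [-0.71  0.6   5.47] phi -85.98 tilt 0.15 j4-6 [ 0.203  0.234 -1.781] Ft [ 0.17 -0.93 -2.59] Tt [ 0.463 -0.049 -0.033] open 0.293
```

```bash
python3 -m inch '[{"dp":[0,0,0.5],"angular":[0,0,0],"fingers":255},{"dp":[0,0,1],"angular":[0,0,0],"fingers":255}]'; python3 -c "from h import *; tp()"; python3 - <<'E'
from h import *
for n in("top","side"):
    p,d=vision.grab_frame(n); np.save(n+"8_p.npy",p)
    a,b,w,h=(240,225,40,40) if n=="top" else (295,255,45,40)
    cv2.imwrite(f"pics/{n}8.png",cv2.resize(np.clip(p[b:b+h,a:a+w]*1.8,0,255).astype(np.uint8),None,fx=13,fy=13,interpolation=cv2.INTER_CUBIC))
tp()
E
```

```text
clock: 13.05
eef_pos: [516.4, 50.3, 162.2]
tcp_rot: [2.616, -0.035, 1.668]
contact_force: [-6.4, -0.2, 9.6]
opening: 0.293
t 13.05 tip [-0.59  0.62  4.65] phi -85.98 tilt 0.16 j4-6 [ 0.205  0.232 -1.783] Ft [  0.74  -0.76 -11.51] Tt [ 0.561 -0.014 -0.013] open 0.293
t 13.15 tip [-0.51  0.61  4.74] phi -85.98 tilt 0.17 j4-6 [ 0.205  0.232 -1.783] Ft [ -0.78  -1.56 -10.99] Tt [ 0.544 -0.098 -0.038] open 0.299
```

View pics/top8.png

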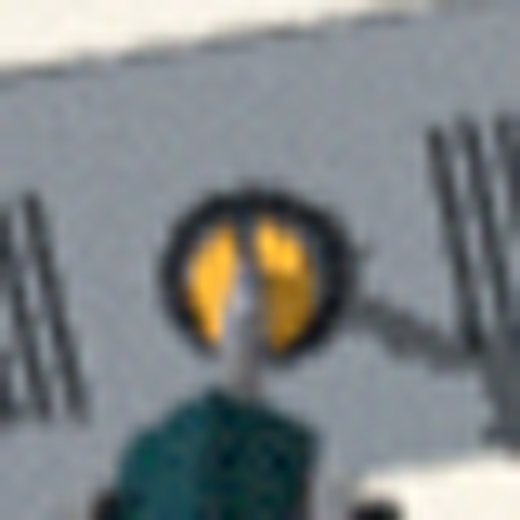

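View pics/side8.png

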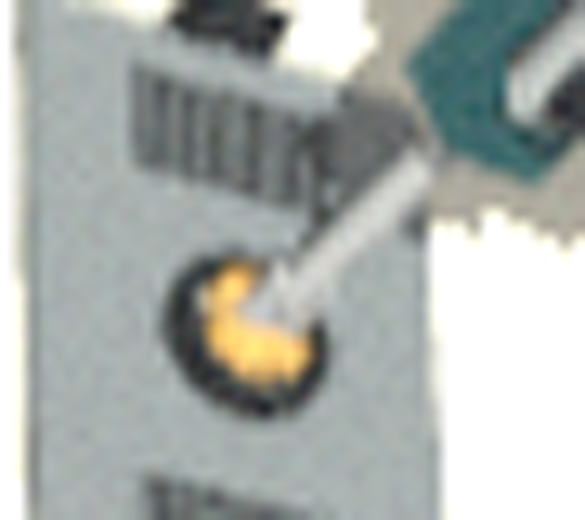

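```bash
python3 -m inch '[{"dp":[1.2,0,0],"angular":[0,0,0],"fingers":255},{"dp":[1.2,0,0],"angular":[0,0,0],"fingers":255}]'; python3 -c "from h import *; tp()"; python3 -m inch '[{"dp":[-2.4,0,0],"angular":[0,0,0],"fingers":255},{"dp":[-2.4,0,0],"angular":[0,0,0],"fingers":255}]'; python3 -c "from h import *; tp()"
```

```text
clock: 13.32
eef_pos: [516.4, 51.1, 162.4]
tcp_rot: [2.616, -0.034, 1.668]
contact_force: [-5.5, -7.6, 8.5]
opening: 0.294
t 13.32 tip [-0.33  1.31  4.77] phi -85.99 tilt 0.2 j4-6 [ 0.197  0.231 -1.772] Ft [ -6.74  -1.01 -10.63] Tt [ 0.614 -1.792  0.003] open 0.294
clock: 13.48
eef_pos: [516.6, 49.0, 162.3]
tcp_rot: [2.616, -0.035, 1.668]
contact_force: [-6.5, -1.8, 7.9]
opening: 0.293
t 13.48 tip [-0.56 -0.68  4.79] phi -85.98 tilt 0.17 j4-6 [ 0.213  0.232 -1.794] Ft [ -0.93  -1.8  -10.19] Tt [ 0.522 -0.172 -0.007] open 0.293
```

```bash
python3 -m inch '[{"dp":[-1,0,0],"angular":[0,0,0],"fingers":255},{"dp":[-1,0,0],"angular":[0,0,0],"fingers":255}]'; python3 -c "from h import *; tp()"
```

```text
clock: 13.65
eef_pos: [516.6, 48.4, 162.3]
tcp_rot: [2.616, -0.035, 1.668]
contact_force: [-5.3, 4.0, 8.3]
opening: 0.296
t 13.65 tip [-0.71 -1.24  4.8 ] phi -85.97 tilt 0.15 j4-6 [ 0.22   0.233 -1.802] Ft [ 4.74 -0.13 -9.46] Tt [ 0.448  1.235 -0.027] open 0.296
```

```bash
python3 -m inch '[{"dp":[1.2,0,0],"angular":[0,0,0.1],"fingers":255},{"dp":[1.2,0,0.1],"angular":[0,0,0.2],"fingers":255},{"dp":[1.2,0,0.1],"angular":[0,0,0.3],"fingers":255},{"dp":[1.2,0,0.2],"angular":[0,0,0.4],"fingers":255},{"dp":[1.2,0,0.3],"angular":[0,0,0.5],"fingers":255},{"dp":[1.2,0,0.3],"angular":[0,0,0.6],"fingers":255},{"dp":[1.2,0,0.4],"angular":[0,0,0.7],"fingers":255},{"dp":[1.2,0,0.4],"angular":[0,0,0.8],"fingers":255}]'; python3 -c "from h import *; tp()"
```

```text
clock: 14.32
eef_pos: [516.8, 49.2, 162.0]
tcp_rot: [2.784, -0.395, 0.926]
contact_force: [-5.8, -3.9, 8.2]
opening: 0.294
t 14.32 tip [-0.56 -0.61  4.39] phi -39.87 tilt 0.18 j4-6 [ 0.212  0.231 -0.987] Ft [ -2.89   1.39 -10.24] Tt [-0.172 -0.952 -0.025] open 0.294
```

```bash
python3 -m inch '[{"dp":[0,0,0.1],"angular":[0,0,0.1],"fingers":255},{"dp":[0,0,0.2],"angular":[0,0,0.2],"fingers":255},{"dp":[0,0,0.3],"angular":[0,0,0.3],"fingers":255},{"dp":[0,0,0.4],"angular":[0,0,0.4],"fingers":255},{"dp":[0,0,0.5],"angular":[0,0,0.5],"fingers":255},{"dp":[0,0,0.5],"angular":[0,0,0.6],"fingers":255},{"dp":[0,0,0.6],"angular":[0,0,0.7],"fingers":255},{"dp":[0,0,0.7],"angular":[0,0,0.8],"fingers":255}]'; python3 - <<'E'
from h import *
for n in("top","side"):
    p,d=vision.grab_frame(n); np.save(n+"9_p.npy",p)
    a,b,w,h=(240,225,40,40) if n=="top" else (295,255,45,40)
    cv2.imwrite(f"pics/{n}9.png",cv2.resize(np.clip(p[b:b+h,a:a+w]*1.8,0,255).astype(np.uint8),None,fx=13,fy=13,interpolation=cv2.INTER_CUBIC))
tp()
E
```

```text
clock: 14.98
eef_pos: [516.6, 49.1, 161.1]
tcp_rot: [-3.082, -0.523, 0.038]
contact_force: [-8.9, -5.2, 8.8]
opening: 0.299
t 15.08 tip [-1.2  -0.69  3.7 ] phi 5.92 tilt 0.13 j4-6 [ 0.213  0.23  -0.189] Ft [ -3.28   4.54 -12.97] Tt [-1.086 -0.891 -0.057] open 0.296
```

View pics/top9.png

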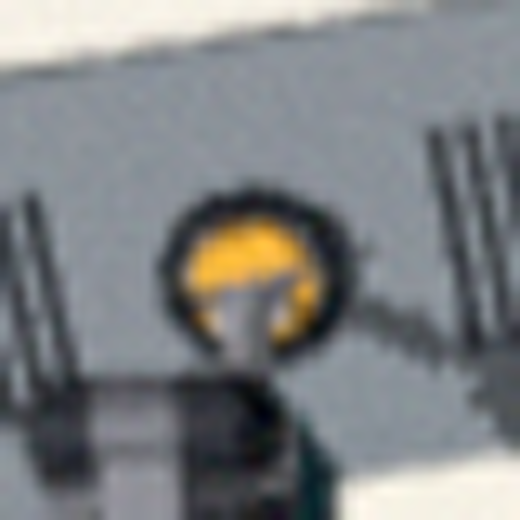

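View pics/side9.png

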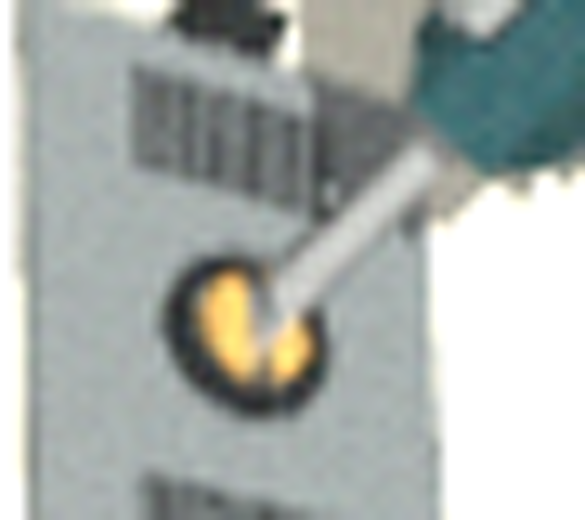

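```bash
python3 -m inch '[{"dp":[-0.4,0,0.1],"angular":[0,0,0.1],"fingers":255},{"dp":[-0.4,0,0.1],"angular":[0,0,0.2],"fingers":255},{"dp":[-0.4,0,0.2],"angular":[0,0,0.3],"fingers":255},{"dp":[-0.4,0,0.3],"angular":[0,0,0.4],"fingers":255},{"dp":[-0.4,0,0.3],"angular":[0,0,0.5],"fingers":255},{"dp":[-0.4,0,0.4],"angular":[0,0,0.6],"fingers":255},{"dp":[-0.4,0,0.5],"angular":[0,0,0.7],"fingers":255},{"dp":[-0.4,0,0.5],"angular":[0,0,0.8],"fingers":255},{"dp":[-0.4,0,0.6],"angular":[0,0,0.9],"fingers":255},{"dp":[-0.4,0,0.7],"angular":[0,0,1.0],"fingers":255}]'; python3 -c "from h import *; tp()"
```

```text
clock: 15.92
eef_pos: [516.4, 49.3, 160.2]
tcp_rot: [-2.664, -0.228, -1.002]
contact_force: [-9.2, -3.4, 10.1]
opening: 0.291
t 15.92 tip [-1.83 -0.43  3.01] phi 63.26 tilt 0.11 j4-6 [0.215 0.228 0.81 ] Ft [  0.26   3.73 -13.58] Tt [-1.073  0.013 -0.066] open 0.291
```

```bash
python3 -m inch '[{"dp":[0,0,0.1],"angular":[0,0,0.1],"fingers":255},{"dp":[0,0,0.1],"angular":[0,0,0.2],"fingers":255},{"dp":[0,0,0.2],"angular":[0,0,0.3],"fingers":255},{"dp":[0,0,0.3],"angular":[0,0,0.4],"fingers":255},{"dp":[0,0,0.35],"angular":[0,0,0.5],"fingers":255}]'; python3 -c "from h import *; tp()"; python3 -m inch '[{"dp":[0,0,0.1],"angular":[0,0,0.1],"fingers":255},{"dp":[0,0,0.1],"angular":[0,0,0.2],"fingers":255},{"dp":[0,0,0.2],"angular":[0,0,0.3],"fingers":255}]'; python3 -c "from h import *; tp()"
```

```text
clock: 16.33
eef_pos: [516.4, 49.5, 159.8]
tcp_rot: [-2.617, 0.016, -1.442]
contact_force: [-9.3, -2.4, 10.3]
opening: 0.293
t 16.33 tip [-2.04 -0.22  2.66] phi 91.91 tilt 0.08 j4-6 [0.216 0.227 1.309] Ft [  1.03   3.08 -13.67] Tt [-1.048  0.079 -0.057] open 0.293
clock: 16.58
eef_pos: [516.5, 49.6, 159.7]
tcp_rot: [-2.641, 0.164, -1.704]
contact_force: [-10.1, -0.4, 10.7]
opening: 0.3
t 16.58 tip [-2.05 -0.12  2.48] phi 109.1 tilt 0.08 j4-6 [0.216 0.227 1.609] Ft [ -0.03   3.5  -14.33] Tt [-1.048  0.067 -0.022] open 0.3
```

```bash
python3 -m inch '[{"dp":[0,0,0.1],"angular":[0,0,0.1],"fingers":255},{"dp":[0,0,0.1],"angular":[0,0,0.2],"fingers":255},{"dp":[0,0,0.2],"angular":[0,0,0.3],"fingers":255}]'; python3 -c "from h import *; tp()"; python3 -m inch '[{"dp":[0,0,0.1],"angular":[0,0,0.1],"fingers":255},{"dp":[0,0,0.15],"angular":[0,0,0.2],"fingers":255}]'; python3 -c "from h import *; tp()"; python3 -m inch '[{"dp":[0,0,0.1],"angular":[0,0,0.1],"fingers":255},{"dp":[0,0,0.15],"angular":[0,0,0.2],"fingers":255}]'; python3 -c "from h import *; tp()"
```

```text
clock: 16.83
eef_pos: [516.6, 49.7, 159.5]
tcp_rot: [-2.705, 0.301, -1.979]
contact_force: [-9.1, 1.0, 11.0]
opening: 0.297
t 16.83 tip [-2.   -0.01  2.27] phi 126.29 tilt 0.07 j4-6 [0.217 0.226 1.908] Ft [ -0.65   3.14 -13.97] Tt [-1.069  0.075 -0.029] open 0.297
clock: 17.0
eef_pos: [516.8, 49.8, 159.5]
tcp_rot: [-2.77, 0.38, -2.174]
contact_force: [-9.5, 1.6, 9.8]
opening: 0.298
t 17.0 tip [-1.86  0.06  2.15] phi 137.75 tilt 0.09 j4-6 [0.217 0.226 2.108] Ft [  0.15   4.27 -13.09] Tt [-1.104  0.146  0.015] open 0.298
clock: 17.17
eef_pos: [516.9, 49.8, 159.4]
tcp_rot: [-2.853, 0.445, -2.38]
contact_force: [-10.1, 0.7, 10.8]
opening: 0.299
t 17.17 tip [-1.8   0.09  2.01] phi 149.21 tilt 0.09 j4-6 [0.218 0.226 2.308] Ft [  1.48   3.6  -14.3 ] Tt [-1.164  0.261 -0.099] open 0.299
```

```bash
python3 -m inch '[{"dp":[0,0,0.05],"angular":[0,0,0.08],"fingers":255},{"dp":[0,0,0.1],"angular":[0,0,0.15],"fingers":255}]'; python3 -c "from h import *; tp()"; python3 -m inch '[{"dp":[0,0,0.05],"angular":[0,0,0.08],"fingers":255},{"dp":[0,0,0.1],"angular":[0,0,0.15],"fingers":255}]'; python3 -c "from h import *; tp()"
```

```text
clock: 17.33
eef_pos: [517.0, 49.9, 159.3]
tcp_rot: [-2.926, 0.483, -2.542]
contact_force: [-8.6, 2.9, 11.4]
opening: 0.295
t 17.33 tip [-1.73  0.13  1.91] phi 157.76 tilt 0.09 j4-6 [0.218 0.226 2.457] Ft [ -0.49   4.34 -13.88] Tt [-1.172  0.326 -0.022] open 0.295
clock: 17.5
eef_pos: [517.1, 49.9, 159.3]
tcp_rot: [-3.005, 0.509, -2.71]
contact_force: [-9.3, 2.1, 12.1]
opening: 0.29
t 17.5 tip [-1.62  0.13  1.82] phi 166.34 tilt 0.1 j4-6 [0.218 0.225 2.606] Ft [  0.75   3.81 -14.9 ] Tt [-1.103  0.458 -0.036] open 0.29
```

```bash
python3 -m inch '[{"dp":[0,0,0.05],"angular":[0,0,0.08],"fingers":255},{"dp":[0,0,0.1],"angular":[0,0,0.15],"fingers":255}]'; python3 -c "from h import *; tp()"; python3 - <<'E'
from h import *
for n in("top","side"):
    p,d=vision.grab_frame(n); np.save(n+"10_p.npy",p)
    a,b,w,h=(240,225,40,40) if n=="top" else (295,255,45,40)
    cv2.imwrite(f"pics/{n}10.png",cv2.resize(np.clip(p[b:b+h,a:a+w]*1.8,0,255).astype(np.uint8),None,fx=13,fy=13,interpolation=cv2.INTER_CUBIC))
tp()
E
```

```text
clock: 17.67
eef_pos: [517.2, 49.9, 159.2]
tcp_rot: [-3.09, 0.523, -2.881]
contact_force: [-9.2, 2.4, 11.9]
opening: 0.293
t 17.67 tip [-1.58  0.14  1.72] phi 174.94 tilt 0.1 j4-6 [0.219 0.225 2.756] Ft [  1.22   3.9  -14.68] Tt [-1.059  0.548 -0.073] open 0.293
t 17.77 tip [-1.53  0.16  1.73] phi 174.88 tilt 0.11 j4-6 [0.219 0.225 2.755] Ft [  2.73   3.66 -14.54] Tt [-1.097  0.643 -0.035] open 0.292
```

View pics/top10.png

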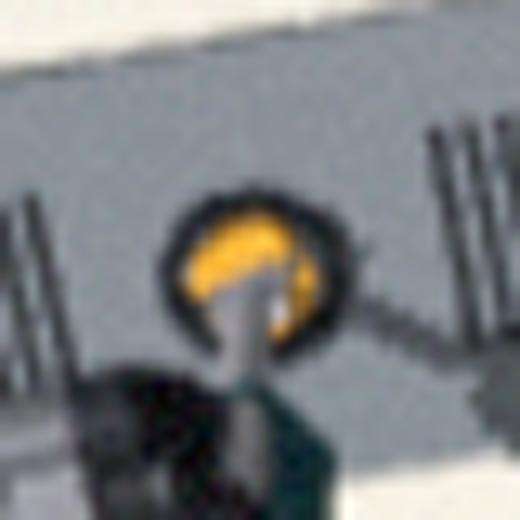

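View pics/side10.png

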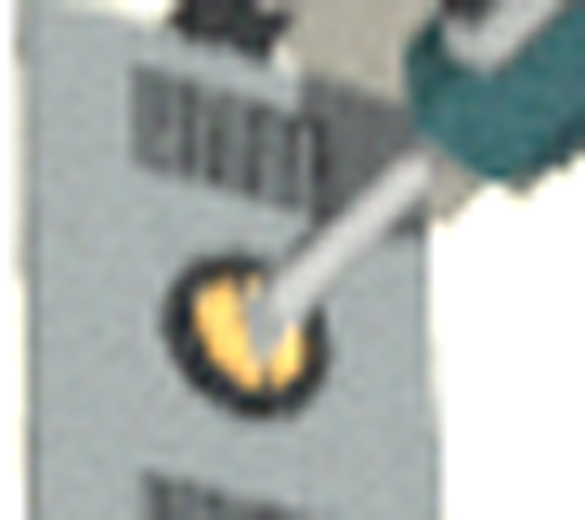

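```bash
python3 -m inch '[{"dp":[0,0,-3],"angular":[0,0,-0.1],"fingers":255},{"dp":[0,0,-9],"angular":[0,0,-0.1],"fingers":255},{"dp":[0,0,-9],"angular":[0,0,-0.2],"fingers":255},{"dp":[0,0,-9],"angular":[0,0,-0.325],"fingers":255},{"dp":[0,0,-9],"angular":[0,0,-0.45],"fingers":255},{"dp":[0,0,-9],"angular":[0,0,-0.575],"fingers":255},{"dp":[0,0,-9],"angular":[0,0,-0.7],"fingers":255},{"dp":[0,0,-9],"angular":[0,0,-0.825],"fingers":255},{"dp":[0,0,-9],"angular":[0,0,-0.95],"fingers":255},{"dp":[0,0,-9],"angular":[0,0,-1.075],"fingers":255},{"dp":[0,0,-9],"angular":[0,0,-1.2],"fingers":255},{"dp":[0,0,-9],"angular":[0,0,-1.325],"fingers":255}]'; python3 - <<'E'
from h import *
tp()
E
python3 -m inch '[{"dp":[0,0,0],"angular":[0,0,-0.12],"fingers":255},{"dp":[0,0,0],"angular":[0,0,-0.245],"fingers":255},{"dp":[0,0,0],"angular":[0,0,-0.37],"fingers":255},{"dp":[0,0,0],"angular":[0,0,-0.495],"fingers":255},{"dp":[0,0,0],"angular":[0,0,-0.62],"fingers":255},{"dp":[0,0,0],"angular":[0,0,-0.745],"fingers":255},{"dp":[0,0,0],"angular":[0,0,-0.87],"fingers":255},{"dp":[0,0,0],"angular":[0,0,-0.995],"fingers":255},{"dp":[0,0,0],"angular":[0,0,-1.12],"fingers":255},{"dp":[0,0,0],"angular":[0,0,-1.245],"fingers":255},{"dp":[0,0,0],"angular":[0,0,-1.37],"fingers":255},{"dp":[0,0,0],"angular":[0,0,-1.495],"fingers":255}]'; python3 - <<'E'
from h import *
for n in("top","side"):
    p,d=vision.grab_frame(n); np.save(n+"11_p.npy",p)
    a,b,w,h=(240,225,40,40) if n=="top" else (295,255,45,40)
    cv2.imwrite(f"pics/{n}11.png",cv2.resize(np.clip(p[b:b+h,a:a+w]*1.8,0,255).astype(np.uint8),None,fx=13,fy=13,interpolation=cv2.INTER_CUBIC))
tp(); tipto(-1.7,-0.1,6,-12)
E
```

```text
clock: 18.77
eef_pos: [513.3, 48.8, 167.1]
tcp_rot: [-2.62, 0.074, -1.543]
contact_force: [0.1, -0.1, -1.6]
opening: 0.301
t 18.77 tip [-1.06 -0.43 10.55] phi 98.61 tilt 0.16 j4-6 [0.201 0.246 1.441] Ft [0.2  0.71 1.44] Tt [-0.326  0.006  0.002] open 0.301
clock: 19.77
eef_pos: [513.3, 48.8, 167.1]
tcp_rot: [-3.013, -0.512, -0.102]
contact_force: [-0.2, -0.3, -1.2]
opening: 0.294
t 19.87 tip [-1.09 -0.4  10.52] phi 13.14 tilt 0.16 j4-6 [ 0.201  0.246 -0.051] Ft [-0.59  0.53  1.78] Tt [-0.054 -0.312 -0.023] open 0.295
dp [-0.43, -0.13, 4.52] ang [0.0009, -0.0026, -0.4388] dist 4.5 deg 25.1
```

View pics/top11.png

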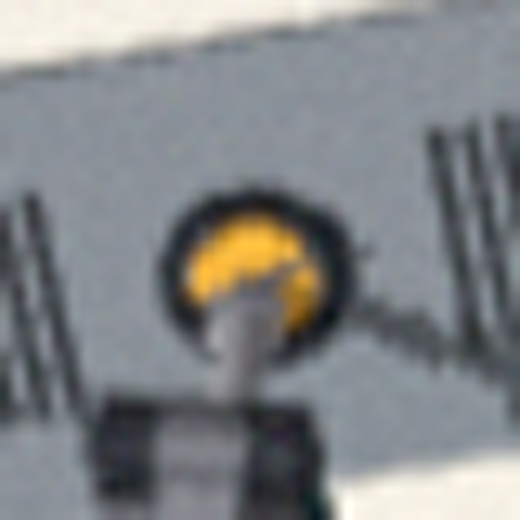

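View pics/side11.png

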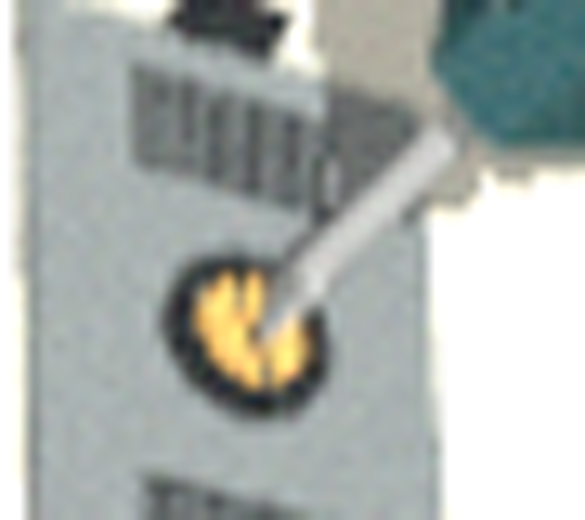

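```bash
python3 -m inch '[{"dp":[-0.4,-0.1,1],"angular":[0,-0.002,-0.12],"fingers":255},{"dp":[-0.4,-0.1,2],"angular":[0,-0.002,-0.24],"fingers":255},{"dp":[-0.4,-0.1,3],"angular":[0,-0.002,-0.36],"fingers":255},{"dp":[-0.4,-0.1,3.5],"angular":[0,-0.002,-0.44],"fingers":255},{"dp":[-0.4,-0.1,4.5],"angular":[0,-0.002,-0.44],"fingers":255}]'; python3 -c "from h import *; tp()"; python3 -m inch '[{"dp":[0,0,1],"angular":[0,0,0],"fingers":255},{"dp":[0,0,2],"angular":[0,0,0],"fingers":255}]'; python3 -c "from h import *; tp()"; python3 -m inch '[{"dp":[0,0,0.5],"angular":[0,0,0],"fingers":255},{"dp":[0,0,1],"angular":[0,0,0],"fingers":255}]'; python3 -c "from h import *; tp()"
```

```text
clock: 20.28
eef_pos: [515.2, 49.3, 162.9]
tcp_rot: [3.022, -0.512, 0.398]
contact_force: [-0.3, 0.3, -0.3]
opening: 0.298
t 20.28 tip [-1.63 -0.19  5.92] phi -11.93 tilt 0.06 j4-6 [ 0.205  0.237 -0.492] Ft [-0.33 -0.47  0.15] Tt [ 0.053 -0.327  0.033] open 0.298
clock: 20.45
eef_pos: [516.2, 49.5, 161.0]
tcp_rot: [3.024, -0.512, 0.394]
contact_force: [0.0, -0.3, -0.9]
opening: 0.296
t 20.45 tip [-1.69 -0.2   3.78] phi -11.75 tilt 0.06 j4-6 [ 0.209  0.232 -0.493] Ft [-0.52  0.22  0.75] Tt [ 0.025 -0.326  0.012] open 0.296
clock: 20.62
eef_pos: [516.7, 49.6, 160.1]
tcp_rot: [3.022, -0.511, 0.398]
contact_force: [-1.2, -0.1, 0.7]
opening: 0.299
t 20.62 tip [-1.73 -0.19  2.75] phi -11.93 tilt 0.05 j4-6 [ 0.211  0.229 -0.498] Ft [-0.64 -0.21 -1.24] Tt [ 0.037 -0.312  0.048] open 0.299
```

```bash
python3 -m inch '[{"dp":[0,0,0.6],"angular":[0,0,0.05],"fingers":255},{"dp":[0,0,1.2],"angular":[0,0,0.1],"fingers":255},{"dp":[0,0,1.2],"angular":[0,0,0.2],"fingers":255},{"dp":[0,0,1.2],"angular":[0,0,0.25],"fingers":255}]'; python3 -c "from h import *; tp()"; python3 -m inch '[{"dp":[0,0,0.05],"angular":[0,0,0.08],"fingers":255},{"dp":[0,0,0.1],"angular":[0,0,0.16],"fingers":255}]'; python3 -c "from h import *; tp()";  python3 -m inch '[{"dp":[0,0,0.05],"angular":[0,0,0.08],"fingers":255},{"dp":[0,0,0.1],"angular":[0,0,0.16],"fingers":255}]'; python3 -c "from h import *; tp()"
```

```text
clock: 20.95
eef_pos: [517.3, 49.7, 159.5]
tcp_rot: [-3.116, -0.524, 0.105]
contact_force: [-6.9, -0.7, 7.5]
opening: 0.294
t 20.95 tip [-1.5  -0.16  1.92] phi 2.65 tilt 0.07 j4-6 [ 0.213  0.227 -0.246] Ft [-2.21 -0.23 -9.97] Tt [ 0.075 -0.471 -0.078] open 0.294
clock: 21.12
eef_pos: [517.3, 49.7, 159.4]
tcp_rot: [-3.025, -0.513, -0.077]
contact_force: [-5.7, -0.6, 8.3]
opening: 0.294
t 21.12 tip [-1.49 -0.17  1.86] phi 11.73 tilt 0.07 j4-6 [ 0.213  0.227 -0.087] Ft [ -0.79  -0.12 -10.04] Tt [-0.025 -0.486 -0.067] open 0.294
clock: 21.28
eef_pos: [517.4, 49.7, 159.4]
tcp_rot: [-2.939, -0.487, -0.257]
contact_force: [-5.7, -0.5, 8.2]
opening: 0.297
t 21.28 tip [-1.43 -0.14  1.77] phi 20.9 tilt 0.07 j4-6 [0.214 0.226 0.073] Ft [-0.9  -0.11 -9.93] Tt [-0.142 -0.481 -0.024] open 0.297
```

```bash
python3 -m inch '[{"dp":[0,0,0.2],"angular":[0,0,0.08],"fingers":255},{"dp":[0,0,0.4],"angular":[0,0,0.16],"fingers":255}]'; python3 -c "from h import *; tp()";  python3 -m inch '[{"dp":[0,0,0.05],"angular":[0,0,0.08],"fingers":255},{"dp":[0,0,0.1],"angular":[0,0,0.16],"fingers":255}]'; python3 -c "from h import *; tp()"; python3 -m inch '[{"dp":[0,0,0.05],"angular":[0,0,0.08],"fingers":255},{"dp":[0,0,0.1],"angular":[0,0,0.16],"fingers":255}]'; python3 -c "from h import *; tp()"
```

```text
clock: 21.45
eef_pos: [517.5, 49.7, 159.0]
tcp_rot: [-2.86, -0.449, -0.431]
contact_force: [-7.6, -1.9, 10.5]
opening: 0.297
t 21.45 tip [-1.47 -0.14  1.41] phi 30.07 tilt 0.07 j4-6 [0.214 0.226 0.232] Ft [ -0.97   1.34 -13.01] Tt [-0.146 -0.476 -0.064] open 0.297
clock: 21.62
eef_pos: [517.6, 49.7, 159.0]
tcp_rot: [-2.791, -0.399, -0.598]
contact_force: [-7.1, -0.9, 10.5]
opening: 0.301
t 21.62 tip [-1.47 -0.14  1.32] phi 39.24 tilt 0.07 j4-6 [0.215 0.225 0.392] Ft [ -0.91   0.43 -12.68] Tt [-0.247 -0.46  -0.019] open 0.301
clock: 21.78
eef_pos: [517.6, 49.8, 158.9]
tcp_rot: [-2.734, -0.339, -0.758]
contact_force: [-7.9, -1.7, 10.2]
opening: 0.297
t 21.78 tip [-1.44 -0.13  1.24] phi 48.41 tilt 0.07 j4-6 [0.215 0.225 0.552] Ft [ -0.92   1.68 -12.91] Tt [-0.358 -0.443 -0.059] open 0.297
```

```bash
python3 -m inch '[{"dp":[0,0,0.1],"angular":[0,0,0.06],"fingers":255},{"dp":[0,0,0.2],"angular":[0,0,0.12],"fingers":255}]'; python3 -c "from h import *; tp()";  python3 -m inch '[{"dp":[0,0,0.05],"angular":[0,0,0.06],"fingers":255},{"dp":[0,0,0.08],"angular":[0,0,0.12],"fingers":255}]'; python3 -c "from h import *; tp()"
```

```text
clock: 21.95
eef_pos: [517.8, 49.8, 158.8]
tcp_rot: [-2.698, -0.29, -0.872]
contact_force: [-8.8, -0.1, 12.6]
opening: 0.298
t 21.95 tip [-1.4  -0.08  1.08] phi 55.23 tilt 0.07 j4-6 [0.215 0.225 0.67 ] Ft [ -1.76   0.25 -15.28] Tt [-0.33  -0.54  -0.127] open 0.298
clock: 22.12
eef_pos: [517.7, 49.9, 158.7]
tcp_rot: [-2.669, -0.237, -0.983]
contact_force: [-9.8, -0.2, 13.0]
opening: 0.295
t 22.12 tip [-1.48 -0.03  1.03] phi 62.09 tilt 0.07 j4-6 [0.215 0.225 0.79 ] Ft [ -2.09   1.03 -16.14] Tt [-0.204 -0.734 -0.133] open 0.295
```

```bash
python3 -m inch '[{"dp":[0,0,0],"angular":[0,0,0.05],"fingers":255},{"dp":[0,0,0],"angular":[0,0,0.1],"fingers":255}]'; python3 -c "from h import *; tp()";  python3 -m inch '[{"dp":[0,0,0],"angular":[0,0,0.05],"fingers":255},{"dp":[0,0,0],"angular":[0,0,0.1],"fingers":255}]'; python3 -c "from h import *; tp()"
```

```text
clock: 22.28
eef_pos: [517.8, 50.0, 158.8]
tcp_rot: [-2.65, -0.191, -1.073]
contact_force: [-9.2, 1.6, 12.2]
opening: 0.294
t 22.28 tip [-1.4   0.07  1.04] phi 67.78 tilt 0.07 j4-6 [0.215 0.225 0.889] Ft [ -3.39   0.29 -15.01] Tt [-0.174 -0.94  -0.196] open 0.294
clock: 22.45
eef_pos: [517.7, 50.0, 158.7]
tcp_rot: [-2.635, -0.143, -1.162]
contact_force: [-9.3, 1.9, 12.9]
opening: 0.293
t 22.45 tip [-1.46  0.15  1.05] phi 73.5 tilt 0.06 j4-6 [0.215 0.225 0.989] Ft [ -3.55   0.2  -15.66] Tt [-0.225 -1.04  -0.309] open 0.293
```

```bash
python3 -m inch '[{"dp":[0,0,0.1],"angular":[0,0,0.04],"fingers":255},{"dp":[0,0,0.1],"angular":[0,0,0.08],"fingers":255},{"dp":[0,0,0.1],"angular":[0,0,0.08],"fingers":255}]'; python3 - <<'E'
from h import *
for n in("top","side"):
    p,d=vision.grab_frame(n); np.save(n+"12_p.npy",p)
    a,b,w,h=(240,225,40,40) if n=="top" else (295,255,45,40)
    cv2.imwrite(f"pics/{n}12.png",cv2.resize(np.clip(p[b:b+h,a:a+w]*1.8,0,255).astype(np.uint8),None,fx=13,fy=13,interpolation=cv2.INTER_CUBIC))
tp()
E
```

```text
clock: 22.7
eef_pos: [517.6, 49.9, 158.5]
tcp_rot: [-2.627, -0.104, -1.232]
contact_force: [-9.6, -1.7, 12.7]
opening: 0.295
t 22.8 tip [-1.73 -0.06  0.95] phi 77.96 tilt 0.05 j4-6 [0.215 0.225 1.067] Ft [ -0.95   1.99 -15.36] Tt [-0.663 -0.236 -0.181] open 0.3
```

View pics/top12.png

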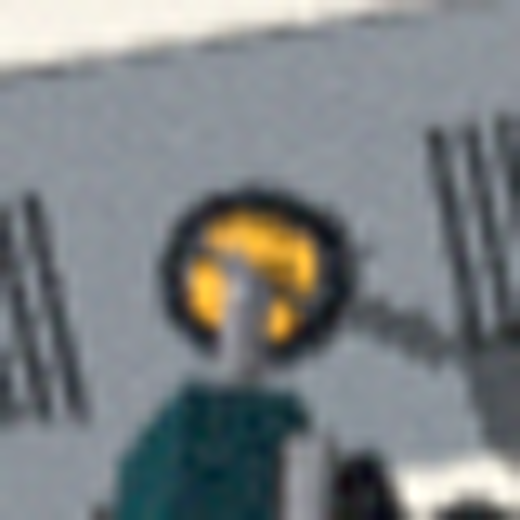

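View pics/side12.png

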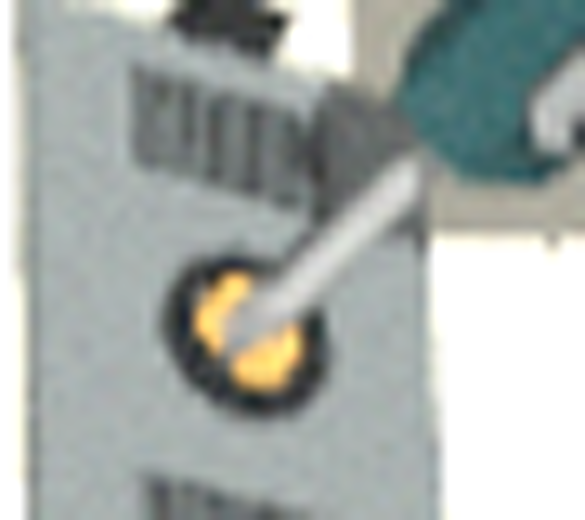

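```bash
python3 - <<'E'
import numpy as np,cv2
A=np.load("top12_p.npy")[235:262,247:274]; B=np.load("side12_p.npy")[265:292,303:330]
z=[cv2.resize(np.clip(x*2.0,0,255).astype(np.uint8),(400,400),interpolation=cv2.INTER_LANCZOS4) for x in(A,B)]
cv2.imwrite("pics/z12.png",np.hstack(z))
E
```

```text
(no output)
```

View pics/z12.png

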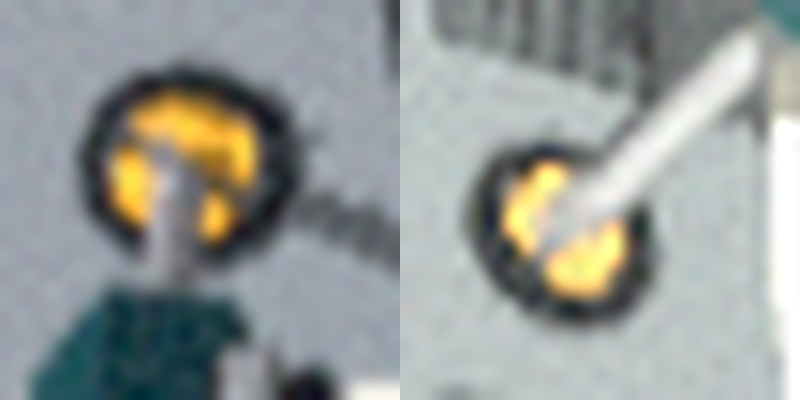

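```bash
python3 -m inch '[{"dp":[0,0,-3],"angular":[0,0,0],"fingers":255},{"dp":[0,0,-12],"angular":[0,0,0],"fingers":255},{"dp":[0,0,-35],"angular":[0,0,0],"fingers":255},{"dp":[0,0,-60],"angular":[0,0,0],"fingers":255},{"dp":[0,0,-60],"angular":[0,0,0],"fingers":255},{"dp":[0,0,-60],"angular":[0,0,0],"fingers":255}]'; python3 - <<'E'
from h import *
Z=[]
for n in("top","side"):
    p,d=vision.grab_frame(n); np.save(n+"13_p.npy",p); np.save(n+"13_d.npy",d)
    a,b,w,h=(210,220,100,100) if n=="top" else (280,220,100,100)
    Z.append(cv2.resize(np.clip(p[b:b+h,a:a+w]*1.8,0,255).astype(np.uint8),None,fx=4,fy=4,interpolation=cv2.INTER_CUBIC))
cv2.imwrite("pics/z13.png",np.hstack(Z))
t,ar,z=head("top",np.load("top13_p.npy"),245,233,275,262); s,ar2,z2=head("side",np.load("side13_p.npy"),303,266,330,296)
cv2.imwrite("pics/z13b.png",np.hstack([cv2.resize(z,(400,400)),cv2.resize(z2,(400,400))]))
X=two(s,t); print(ar,ar2,Rb.T@(X-OB))
for n in("top","side"):
    d=np.load(n+"13_d.npy"); q=(cloud(n,d)-OB)@Rb
    m=(np.hypot(q[...,0]+1,q[...,1]-1)<6)&(abs(q[...,2])<20); m2=(abs(q[...,0])<30)&(abs(q[...,1])<50)&(np.hypot(q[...,0],q[...,1])>20)&(abs(q[...,2])<8)
    print(n,np.median(q[m][:,2]),np.median(q[m2][:,2]))
tp()
E
```

```text
clock: 23.3
eef_pos: [488.8, 45.0, 211.6]
tcp_rot: [-2.624, -0.107, -1.23]
contact_force: [0.1, 0.4, -0.3]
opening: 0.296
70.54 55.295 [-0.65458848  0.97354052  4.27939502]
top 5.14375125212114 1.7056171423522801
side 2.0251989074917787 -1.5745327844167347
t 23.4 tip [-1.77 -0.13 60.17] phi 77.91 tilt 0.06 j4-6 [0.142 0.376 1.137] Ft [-0.49  0.7   1.68] Tt [-0.306 -0.058 -0.008] open 0.298
```

View pics/z13.png

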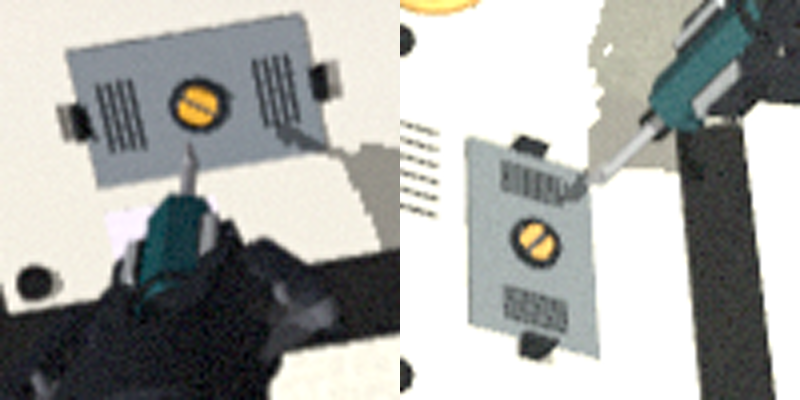

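View pics/z13b.png

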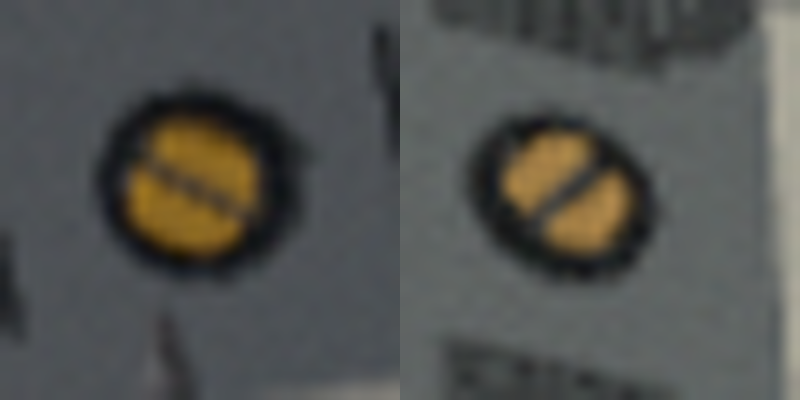

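```bash
python3 - <<'E'
from h import *
for f0,z0 in(("4",7.9),("13",5.0)):
  for n,roi in(("top",(245,233,275,262)),("side",(303,266,330,296))):
    Xh=bay(-0.9,1.0,z0)
    t,ar,z=head(n,np.load(n+f0+"_p.npy"),*roi); a,b=roi[:2]; g=z[...,2].astype(float)
    hsv=cv2.cvtColor(z,cv2.COLOR_BGR2HSV); m=((hsv[...,1]>100)&(hsv[...,2]>75)&(hsv[...,0]>8)&(hsv[...,0]<35)).astype(np.uint8)
    h=cv2.convexHull(cv2.findNonZero(m)); hm=np.zeros(m.shape,np.uint8); cv2.fillPoly(hm,[h],1); hm=cv2.erode(hm,np.ones((21,21)))
    v,u=np.nonzero(hm); w=np.clip(np.percentile(g[v,u],40)-g[v,u],0,None)
    P=np.array([Rb.T@(cast(n,a+(uu+.5)/10-.5,b+(vv+.5)/10-.5,Xh,Rb[:,2])-OB) for uu,vv in zip(u[::3],v[::3])]); w=w[::3]
    c=(P*w[:,None]).sum(0)/w.sum(); Q=P-c; S=(Q[:,:2]*w[:,None]).T@Q[:,:2]; e,V=np.linalg.eigh(S); d=V[:,1]; print(n,f0,"theta",np.degrees(np.arctan(d[1]/d[0])).round(2),"ratio",(e[1]/e[0]).round(1))
    d=np.load(n+f0+"_d.npy"); q=(cloud(n,d)-OB)@Rb
    mm=(np.hypot(q[...,0]+.9,q[...,1]-1)<7.5)&(abs(q[...,2])<20); gold=(cv2.cvtColor(np.load(n+f0+"_p.npy"),cv2.COLOR_BGR2HSV)[...,1]>150)&mm
    rr=np.hypot(q[...,0]+.9,q[...,1]-1); col=(rr>11)&(rr<13)&(abs(q[...,2])<15); cov=(abs(q[...,0])<30)&(abs(q[...,1])<50)&(rr>20)&(abs(q[...,2])<8)
    print("  gold z",np.percentile(q[gold][:,2],[25,50,75]).round(2),gold.sum(),"collar",np.median(q[col][:,2]).round(2),"cover",np.median(q[cov][:,2]).round(2))
E
```

```text
top 4 theta -3.96 ratio 21.8
  gold z [ 9.37  9.96 11.18] 30 collar 6.13 cover 1.67
side 4 theta -3.81 ratio 7.9Traceback (most recent call last):
  File "<stdin>", line 14, in <module>
    return _quantile_unchecked(
        a, q, axis, out, overwrite_input, method, keepdims, weights)
    return _ureduce(a,
                    func=_quantile_ureduce_func,
    ...<5 lines>...
                    overwrite_input=overwrite_input,
                    method=method)
    r = func(a, **kwargs)
    result = _quantile(arr,
                       quantiles=q,
    ...<2 lines>...
                       out=out,
                       weights=wgt)
    slices_having_nans = np.isnan(arr[-1, ...])
                                  ~~~^^^^^^^^^
IndexError: index -1 is out of bounds for axis 0 with size 0
```

```bash
python3 - <<'E'
from h import *
for f0,z0 in(("4",7.9),("13",5.0)):
  for n,roi in(("top",(245,233,275,262)),("side",(303,266,330,296))):
    Xh=bay(-0.9,1.0,z0)
    t,ar,z=head(n,np.load(n+f0+"_p.npy"),*roi); a,b=roi[:2]; g=z[...,2].astype(float)
    hsv=cv2.cvtColor(z,cv2.COLOR_BGR2HSV); m=((hsv[...,1]>100)&(hsv[...,2]>75)&(hsv[...,0]>8)&(hsv[...,0]<35)).astype(np.uint8)
    h=cv2.convexHull(cv2.findNonZero(m)); hm=np.zeros(m.shape,np.uint8); cv2.fillPoly(hm,[h],1); hm=cv2.erode(hm,np.ones((21,21)))
    v,u=np.nonzero(hm); w=np.clip(np.percentile(g[v,u],40)-g[v,u],0,None)
    P=np.array([Rb.T@(cast(n,a+(uu+.5)/10-.5,b+(vv+.5)/10-.5,Xh,Rb[:,2])-OB) for uu,vv in zip(u[::3],v[::3])]); w=w[::3]
    c=(P*w[:,None]).sum(0)/w.sum(); Q=P-c; S=(Q[:,:2]*w[:,None]).T@Q[:,:2]; e,V=np.linalg.eigh(S); d=V[:,1]; print(n,f0,"theta",np.degrees(np.arctan(d[1]/d[0])).round(2),"ratio",(e[1]/e[0]).round(1))
    d=np.load(n+f0+"_d.npy"); q=(cloud(n,d)-OB)@Rb
    mm=(np.hypot(q[...,0]+.9,q[...,1]-1)<7.5)&(abs(q[...,2])<20); gold=(cv2.cvtColor(np.load(n+f0+"_p.npy"),cv2.COLOR_BGR2HSV)[...,1]>110)&mm
    rr=np.hypot(q[...,0]+.9,q[...,1]-1); col=(rr>11)&(rr<13)&(abs(q[...,2])<15); cov=(abs(q[...,0])<30)&(abs(q[...,1])<50)&(rr>20)&(abs(q[...,2])<8)
    print("  gold z",np.median(q[gold][:,2]).round(2) if gold.any() else None,gold.sum(),"collar",np.median(q[col][:,2]).round(2),"cover",np.median(q[cov][:,2]).round(2))
E
```

```text
top 4 theta -3.96 ratio 21.8
  gold z 9.64 39 collar 6.13 cover 1.67
side 4 theta -3.81 ratio 7.9
  gold z 6.17 31 collar 3.22 cover -1.55
top 13 theta 50.97 ratio 12.8
  gold z 5.84 42 collar 5.95 cover 1.71
side 13 theta 49.42 ratio 10.7
  gold z 3.65 23 collar 2.4 cover -1.57
```

```bash
python3 - <<'E'
from h import *
s,p0,R=cur(); Z=[]
for n,(a,b) in(("top",(235,245)),("side",(315,225))):
    p=np.load(n+"13_p.npy"); z=cv2.resize(np.clip(p[b:b+45,a:a+45]*1.8,0,255).astype(np.uint8),None,fx=9,fy=9,interpolation=cv2.INTER_CUBIC)
    for L in(0,16,84-0): 
        u=(proj(n,p0+R@[0,0,LT-L])-[a,b]+.5)*9; print(n,L,u.round(0))
        if L<84: cv2.circle(z,tuple(int(x) for x in u),3,(0,0,255),1)
    Z.append(z)
cv2.imwrite("pics/z13c.png",np.hstack(Z))
E
```

```text
top 0 [215. 125.]
top 16 [211. 159.]
top 84 [194. 315.]
side 0 [132. 368.]
side 16 [172. 329.]
side 84 [350. 155.]
```

View pics/z13c.png

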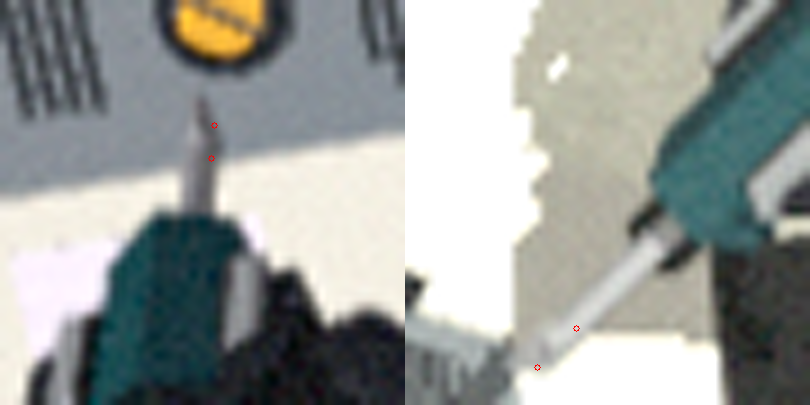

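```bash
python3 - <<'E'
from h import *
Rd=Rot.from_euler('xyz',[np.pi,0,np.radians(-70)]).as_matrix()
st(); to([522,-300,262],Rd); to([500,-60,270]); 
E
```

```text
t 23.4 p [488.3   45.09 209.79] q [ 0.053 -0.052  2.299  0.142  0.376  1.137] F [ 0.11  0.35 -1.85] Ft [-0.49  0.7   1.68] Tt [-0.306 -0.058 -0.008] open 0.298 bay [-1.8300e+00 -6.0000e-02  1.4977e+02]
dp [340.11, 64.8, -55.47] ang [-0.5135, -0.1054, 0.0195] dist 350.6 deg 30.1
dp [108.73, -3.11, -54.54] ang [0.0, 0.0, 0.0] dist 121.7 deg 0.0
```

```bash
python3 -m inch '[{"dp":[10,0,-25],"angular":[-0.05,-0.01,0],"fingers":255},{"dp":[30,0,-50],"angular":[-0.12,-0.02,0],"fingers":255},{"dp":[60,0,-54],"angular":[-0.22,-0.04,0],"fingers":255},{"dp":[95,0,-54],"angular":[-0.32,-0.06,0.01],"fingers":255},{"dp":[130,10,-54],"angular":[-0.42,-0.08,0.01],"fingers":255},{"dp":[165,18,-55],"angular":[-0.5135,-0.1054,0.0195],"fingers":255},{"dp":[200,26,-55],"angular":[-0.5135,-0.1054,0.0195],"fingers":255},{"dp":[235,35,-55],"angular":[-0.5135,-0.1054,0.0195],"fingers":255},{"dp":[270,45,-55],"angular":[-0.5135,-0.1054,0.0195],"fingers":255},{"dp":[305,55,-55],"angular":[-0.5135,-0.1054,0.0195],"fingers":255},{"dp":[330,62,-55],"angular":[-0.5135,-0.1054,0.0195],"fingers":255},{"dp":[340,65,-55],"angular":[-0.5135,-0.1054,0.0195],"fingers":255}]'; python3 - <<'E'
from h import *
Rd=Rot.from_euler('xyz',[np.pi,0,np.radians(-70)]).as_matrix()
st(); to([522.4,-300.9,235],Rd)
E
```

```text
clock: 24.4
eef_pos: [522.3, -303.3, 259.4]
tcp_rot: [3.14, 0.001, -1.223]
contact_force: [-0.4, 0.8, -0.5]
opening: 0.292
t 24.4 p [ 522.34 -303.32  259.42] q [-5.280e-01  2.960e-01  1.649e+00 -1.000e-03  1.198e+00  6.960e-01] F [-0.38  0.76 -0.52] Ft [-0.84  0.09  0.52] Tt [ 0.005 -0.005  0.034] open 0.292 bay [   4.53 -349.47  203.41]
dp [-2.24, -0.93, 24.42] ang [0.0017, 0.0007, -0.0018] dist 24.5 deg 0.1
```

```bash
python3 -m inch '[{"dp":[-2.2,-0.9,25],"angular":[0,0,0],"fingers":255},{"dp":[-2.2,-0.9,50],"angular":[0,0,0],"fingers":255},{"dp":[-2.2,-0.9,65],"angular":[0,0,0],"fingers":255},{"dp":[-2.2,-0.9,65],"angular":[0,0,0],"fingers":255},{"dp":[-2.2,-0.9,65],"angular":[0,0,0],"fingers":255}]'; python3 - <<'E'
from h import *
s,p0,R=cur(); Z=[]
for n,(a,b,w) in(("side",(325,125,50)),("top",(425,240,50))):
    p,d=vision.grab_frame(n); np.save(n+"14_p.npy",p); s,p0,R=cur()
    z=cv2.resize(np.clip(p[b:b+w,a:a+w]*1.8,0,255).astype(np.uint8),None,fx=8,fy=8,interpolation=cv2.INTER_CUBIC)
    for L in(0,16): u=(proj(n,p0+R@[0,0,LT-L])-[a,b]+.5)*8; print(n,L,u.round(0)); cv2.circle(z,tuple(int(x) for x in u),3,(0,0,255),1)
    u=(proj(n,[523,-298.5,80])-[a,b]+.5)*8; print("hole",u)
    Z.append(z)
cv2.imwrite("pics/z14.png",np.hstack(Z)); st()
E
```

```text
clock: 24.82
eef_pos: [521.8, -296.7, 195.2]
tcp_rot: [3.139, 0.002, -1.221]
contact_force: [0.5, 0.1, -0.8]
opening: 0.292
side 0 [194. 222.]
side 16 [197. 181.]
hole [187.92298832 285.79326157]
top 0 [197. 193.]
top 16 [215. 187.]
hole [171.65872681 202.15303371]
t 24.92 p [ 522.96 -297.48  197.41] q [-0.52   0.35   1.718 -0.     1.072  0.701] F [ 0.77  0.36 -0.37] Ft [-0.08 -0.85  0.37] Tt [-0.03  -0.039 -0.013] open 0.294 bay [ -25.15 -343.81  148.94]
```

View pics/z14.png

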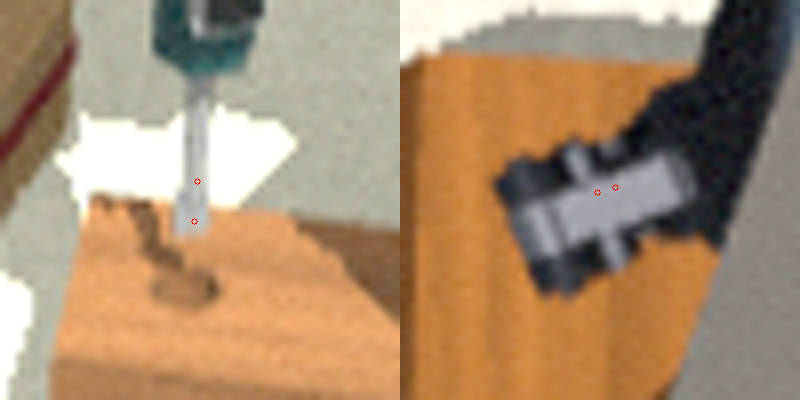

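```bash
python3 - <<'E'
from h import *
f=lambda u,v:(325+(u+.5)/8-.5,125+(v+.5)/8-.5)
print("hole",cast("side",*f(184,287),80.)); 
for z in(103,105.6,108): print(z,cast("side",*f(191,237),float(z)))
# handle foot centre: shaft top at (199,72)
print("shaft top",cast("side",*f(198,78),105.6+68))
E
```

```text
hole [ 523.96579115 -297.62732117   80.        ]
103 [ 522.85594326 -294.70070366  103.        ]
105.6 [ 522.76069452 -291.85230463  105.6       ]
108 [ 522.6727726  -289.22301322  108.        ]
shaft top [ 523.74716663 -282.7789023   173.6       ]
```

```bash
python3 - <<'E'
from h import *
p=np.load("top6_p.npy"); a,b=430,250
z=cv2.resize(np.clip(p[b:b+30,a:a+40]*2.2,0,255).astype(np.uint8),None,fx=14,fy=14,interpolation=cv2.INTER_CUBIC); cv2.imwrite("pics/hole6.png",z)
for y in(-299,):
    for ang in range(0,360,45): print(ang,((proj("top",[523+10.5*np.cos(np.radians(ang)),y+10.5*np.sin(np.radians(ang)),80])-[a,b]+.5)*14).round())
E
```

```text
0 [231. 137.]
45 [178. 160.]
90 [157. 214.]
135 [181. 269.]
180 [237. 291.]
225 [291. 268.]
270 [311. 213.]
315 [287. 159.]
```

View pics/hole6.png

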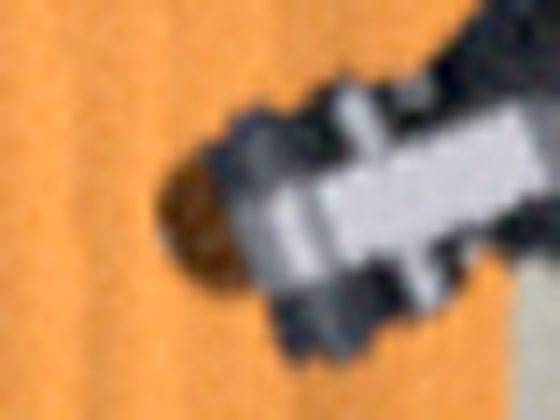

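```bash
python3 -m inch '[{"dp":[3,1.6,0],"angular":[0,0,0],"fingers":255},{"dp":[3,1.6,5],"angular":[0,0,0],"fingers":255},{"dp":[3,1.6,15],"angular":[0,0,0],"fingers":255},{"dp":[3,1.6,23],"angular":[0,0,0],"fingers":255},{"dp":[3,1.6,30],"angular":[0,0,0],"fingers":255}]'; python3 -c "from h import *; st()"; python3 -m inch '[{"dp":[0,0,5],"angular":[0,0,0],"fingers":255},{"dp":[0,0,10],"angular":[0,0,0],"fingers":255}]'; python3 -c "from h import *; st()"
```

```text
clock: 25.33
eef_pos: [521.3, -300.7, 165.6]
tcp_rot: [3.141, 0.0, -1.221]
contact_force: [-0.4, -0.2, -0.3]
opening: 0.291
t 25.33 p [ 521.29 -300.7   165.6 ] q [-0.526  0.387  1.744 -0.     1.012  0.696] F [-0.37 -0.2  -0.3 ] Ft [0.07 0.42 0.3 ] Tt [ 0.009 -0.017  0.046] open 0.291 bay [ -42.91 -346.72  122.46]
clock: 25.5
eef_pos: [521.4, -300.7, 155.8]
tcp_rot: [3.141, 0.001, -1.221]
contact_force: [-0.1, 0.4, 0.1]
opening: 0.292
t 25.5 p [ 521.41 -300.72  155.79] q [-0.525  0.398  1.751 -0.     0.994  0.696] F [-0.06  0.42  0.06] Ft [-0.41 -0.08 -0.06] Tt [0.022 0.01  0.005] open 0.292 bay [ -47.72 -346.77  113.91]
```

```bash
python3 -m inch '[{"dp":[0,0,10],"angular":[0,0,0],"fingers":255},{"dp":[0,0,20],"angular":[0,0,0],"fingers":255},{"dp":[0,0,30],"angular":[0,0,0],"fingers":255}]'; python3 -c "from h import *; st()"; python3 -m inch '[{"dp":[0,0,8],"angular":[0,0,0],"fingers":255},{"dp":[0,0,16],"angular":[0,0,0],"fingers":255},{"dp":[0,0,21],"angular":[0,0,0],"fingers":255}]'; python3 -c "from h import *; st()"
```

```text
clock: 25.75
eef_pos: [521.7, -300.9, 125.7]
tcp_rot: [3.141, -0.0, -1.221]
contact_force: [-0.4, -0.4, -0.4]
opening: 0.295
t 25.75 p [ 521.65 -300.89  125.75] q [-0.526  0.435  1.772 -0.     0.935  0.696] F [-0.4  -0.38 -0.4 ] Ft [0.22 0.51 0.4 ] Tt [ 0.057  0.004 -0.035] open 0.295 bay [ -62.56 -346.97   87.79]
clock: 26.0
eef_pos: [521.3, -300.7, 104.4]
tcp_rot: [3.141, 0.001, -1.221]
contact_force: [0.1, -0.8, -1.8]
opening: 0.291
t 26.0 p [ 521.32 -300.7   104.43] q [-0.526  0.463  1.785 -0.     0.895  0.696] F [ 0.13 -0.78 -1.77] Ft [0.78 0.15 1.77] Tt [0.059 0.02  0.034] open 0.291 bay [ -73.47 -346.73   69.47]
```

```bash
python3 -m inch '[{"dp":[0,0,2],"angular":[0,0,0],"fingers":255},{"dp":[0,0,3.5],"angular":[0,0,0],"fingers":255}]'; python3 -c "from h import *; st()"; python3 -m inch '[{"dp":[0,0,1],"angular":[0,0,0],"fingers":255},{"dp":[0,0,1.5],"angular":[0,0,0],"fingers":255}]'; python3 - <<'E'
from h import *
st()
for n,(a,b,w) in(("side",(320,110,60)),):
    p,d=vision.grab_frame(n)
    cv2.imwrite("pics/z15.png",cv2.resize(np.clip(p[b:b+w,a:a+w]*1.8,0,255).astype(np.uint8),None,fx=9,fy=9,interpolation=cv2.INTER_CUBIC))
E
```

```text
clock: 26.17
eef_pos: [521.7, -300.9, 101.9]
tcp_rot: [3.141, 0.0, -1.221]
contact_force: [0.3, -0.4, -1.6]
opening: 0.299
t 26.17 p [ 521.66 -300.93  101.92] q [-0.526  0.466  1.786 -0.     0.89   0.696] F [ 0.26 -0.45 -1.58] Ft [ 0.51 -0.09  1.58] Tt [ 0.027 -0.048  0.033] open 0.299 bay [ -74.47 -347.01   67.15]
clock: 26.33
eef_pos: [522.0, -301.1, 101.0]
tcp_rot: [-3.141, -0.001, -1.221]
contact_force: [-0.9, 0.7, -1.4]
opening: 0.294
t 26.33 p [ 521.97 -301.07  101.04] q [-0.525  0.467  1.787 -0.     0.887  0.696] F [-0.93  0.68 -1.4 ] Ft [-0.96  0.64  1.4 ] Tt [-0.052 -0.006 -0.008] open 0.294 bay [ -74.67 -347.2    66.25]
```

View pics/z15.png

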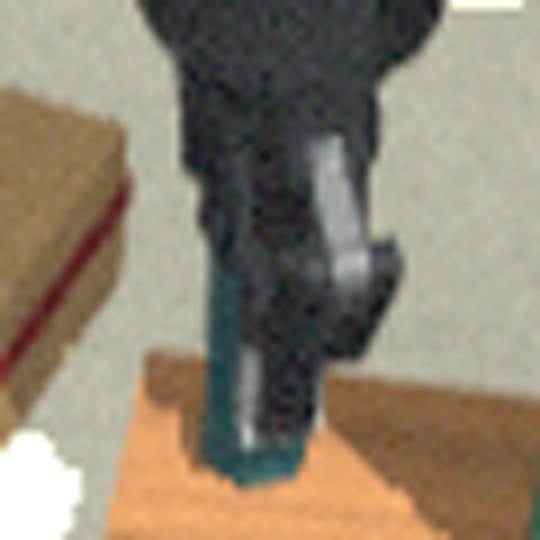

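```bash
python3 -m inch '[{"dp":[0,0,1],"angular":[0,0,0],"fingers":255},{"dp":[0,0,1.5],"angular":[0,0,0],"fingers":255}]'; python3 -c "from h import *; st()"; python3 -m inch '[{"dp":[0,0,0.7],"angular":[0,0,0],"fingers":255},{"dp":[0,0,1],"angular":[0,0,0],"fingers":255}]'; python3 -c "from h import *; st()"
```

```text
clock: 26.55
eef_pos: [521.9, -301.1, 99.6]
tcp_rot: [-3.141, -0.001, -1.221]
contact_force: [-0.9, 2.1, 7.9]
opening: 0.294
t 26.55 p [ 521.91 -301.07   99.62] q [-0.526  0.469  1.788 -0.     0.884  0.696] F [-0.91  2.06  7.93] Ft [-2.24  0.15 -7.93] Tt [-0.16  -0.242  0.047] open 0.294 bay [ -75.43 -347.19   65.04]
clock: 26.72
eef_pos: [522.0, -301.1, 99.6]
tcp_rot: [-3.141, -0.001, -1.221]
contact_force: [-4.1, 2.6, 14.1]
opening: 0.294
t 26.72 p [ 521.95 -301.08   99.57] q [-0.526  0.469  1.788 -0.     0.884  0.696] F [-4.11  2.6  14.14] Ft [ -3.84   2.97 -14.15] Tt [-0.641 -0.655 -0.008] open 0.294 bay [ -75.41 -347.2    64.99]
```

```bash
python3 -m inch '[{"dp":[0,0,-0.7],"angular":[0,0,0],"fingers":120},{"dp":[0,0,-0.7],"angular":[0,0,0],"fingers":80},{"dp":[0,0,-0.7],"angular":[0,0,0],"fingers":0},{"dp":[0,0,-0.7],"angular":[0,0,0],"fingers":0},{"dp":[0,0,-0.7],"angular":[0,0,0],"fingers":0},{"dp":[0,0,-0.7],"angular":[0,0,0],"fingers":0},{"dp":[0,0,-0.7],"angular":[0,0,0],"fingers":0}]'; python3 - <<'E'
from h import *
st(); Z=[]
for n,(a,b,w) in(("side",(320,110,60)),("top",(425,230,60))):
    p,d=vision.grab_frame(n)
    Z.append(cv2.resize(np.clip(p[b:b+w,a:a+w]*1.8,0,255).astype(np.uint8),None,fx=6.6,fy=6.6,interpolation=cv2.INTER_CUBIC))
cv2.imwrite("pics/z16.png",np.hstack(Z))
E
```

```text
clock: 27.3
eef_pos: [521.7, -300.9, 98.9]
tcp_rot: [3.141, -0.0, -1.221]
contact_force: [-0.7, -0.2, -0.2]
opening: 0.997
t 27.3 p [ 521.66 -300.92   98.9 ] q [-0.526  0.47   1.788 -0.     0.884  0.696] F [-0.67 -0.15 -0.16] Ft [-0.08  0.68  0.16] Tt [-0.009 -0.048 -0.021] open 0.997 bay [ -75.98 -347.     64.53]
```

View pics/z16.png

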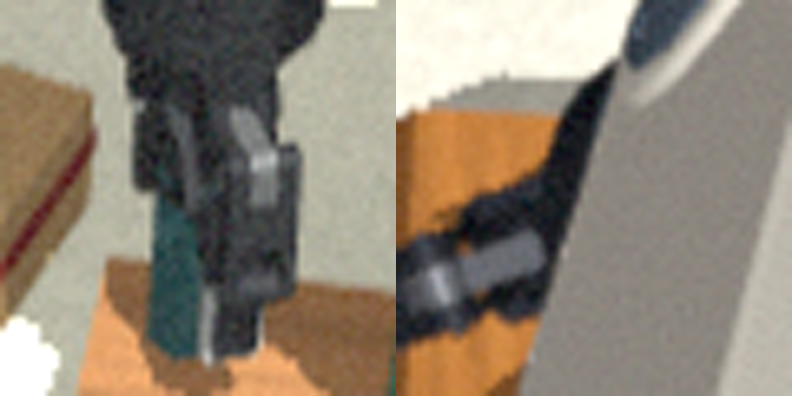

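Released and upright; now rise straight up and look again from a clear position.

```bash
python3 -m inch '[{"dp":[0,0,-10],"angular":[0,0,0],"fingers":0},{"dp":[0,0,-30],"angular":[0,0,0],"fingers":0},{"dp":[0,0,-60],"angular":[0,0,0],"fingers":0},{"dp":[0,0,-90],"angular":[0,0,0],"fingers":0},{"dp":[0,0,-120],"angular":[0,0,0],"fingers":0},{"dp":[0,0,-150],"angular":[0,0,0],"fingers":0},{"dp":[0,40,-170],"angular":[0,0,0],"fingers":0},{"dp":[0,80,-180],"angular":[0,0,0],"fingers":0},{"dp":[0,120,-180],"angular":[0,0,0],"fingers":0},{"dp":[0,150,-180],"angular":[0,0,0],"fingers":0},{"dp":[0,150,-180],"angular":[0,0,0],"fingers":0}]'; python3 - <<'E'
from h import *
st()
for n in("side","top"):
    p,d=vision.grab_frame(n); np.save(n+"17_p.npy",p); np.save(n+"17_d.npy",d); cv2.imwrite(f"pics/{n}17.png",p)
E
```

```text
clock: 28.32
eef_pos: [376.3, -353.3, 280.2]
tcp_rot: [3.14, -0.001, -1.224]
contact_force: [-0.1, -1.1, -0.7]
opening: 0.998
t 28.32 p [ 376.3  -353.29  280.24] q [-0.755  0.136  1.807 -0.002  1.199  0.469] F [-0.07 -1.06 -0.7 ] Ft [0.97 0.43 0.7 ] Tt [-0.019 -0.014 -0.027] open 0.998 bay [-116.76 -375.8   297.48]
```

View pics/side17.png

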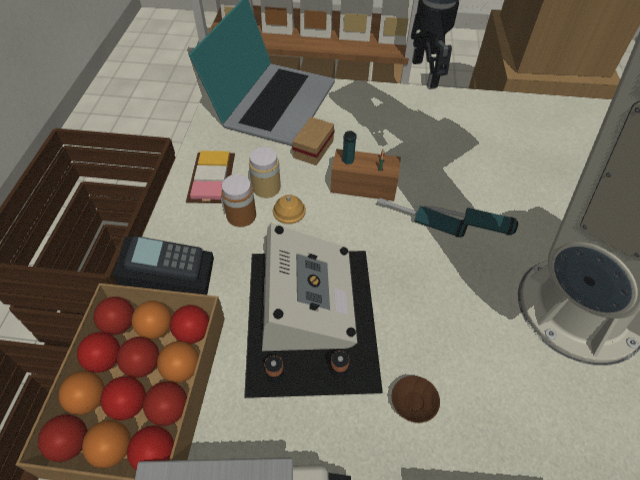

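View pics/top17.png

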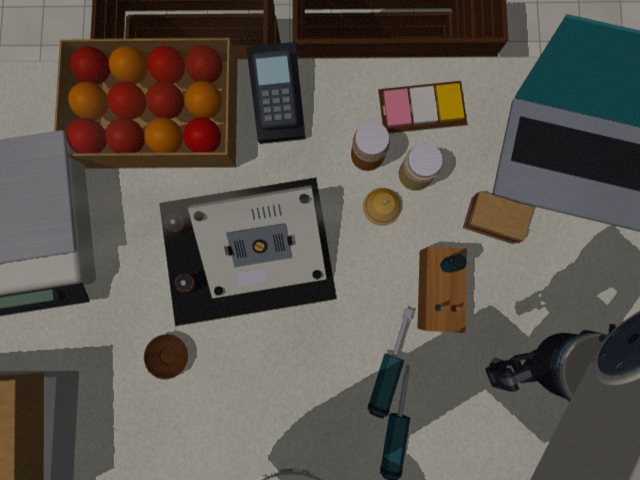

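```bash
python3 - <<'E'
from h import *
# battery/jar/bell/dish/carton shift between frame 0 and 17, by phase correlation of patches
for n,R in(("top",{"batA":(160,208,32,30),"batB":(168,268,34,30),"nuts":(345,118,50,54),"seeds":(396,140,50,54),"bell":(358,182,50,46),"dish":(138,330,56,54),"carton":(460,185,80,62),"driver":(438,250,32,26)}),("side",{"batA":(260,350,30,30),"batB":(326,345,30,30),"nuts":(218,172,42,56),"seeds":(246,146,38,54),"bell":(270,190,40,36),"dish":(386,370,60,58),"carton":(288,114,50,50),"driver":(340,128,20,40)})):
    A=cv2.cvtColor(np.load(n+"0_p.npy"),cv2.COLOR_BGR2GRAY); B=cv2.cvtColor(np.load(n+"17_p.npy"),cv2.COLOR_BGR2GRAY)
    for k,(x,y,w,h) in R.items():
        t=A[y:y+h,x:x+w]; s=cv2.matchTemplate(B[y-8:y+h+8,x-8:x+w+8],t,cv2.TM_CCOEFF_NORMED); _,v,_,l=cv2.minMaxLoc(s); print(n,k,round(v,2),(l[0]-8,l[1]-8))
for n in("top","side"):
    d=np.load(n+"17_d.npy"); q=(cloud(n,d)-OB)@Rb
    for y0,y1 in((25,50),(-50,-25)):
        m=(abs(q[...,0])<30)&(q[...,1]>y0)&(q[...,1]<y1)&(abs(q[...,2])<20); m2=(q[...,0]>42)&(q[...,0]<60)&(abs(q[...,1])<60)&(abs(q[...,2])<20); print(n,"cover-under",(np.median(q[m][:,2])-np.median(q[m2][:,2])).round(2))
p=np.load("side17_p.npy")[120:175,325:375]; q=np.load("side0_p.npy")[120:175,325:375]
cv2.imwrite("pics/z17.png",cv2.resize(np.clip(np.hstack([q,p])*1.8,0,255).astype(np.uint8),None,fx=7,fy=7,interpolation=cv2.INTER_CUBIC))
E
```

```text
top batA 1.0 (0, 0)
top batB 0.99 (0, 0)
top nuts 1.0 (0, 0)
top seeds 1.0 (0, 0)
top bell 1.0 (0, 0)
top dish 0.91 (0, 0)
top carton 1.0 (0, 0)
top driver 0.98 (0, 0)
side batA 0.98 (0, 0)
side batB 0.99 (0, 0)
side nuts 1.0 (0, 0)
side seeds 1.0 (0, 0)
side bell 1.0 (0, 0)
side dish 0.9 (0, 0)
side carton 1.0 (0, 0)
side driver 0.99 (0, 0)
top cover-under 0.13
top cover-under 0.07
side cover-under 0.03
side cover-under -0.13
```

View pics/z17.png

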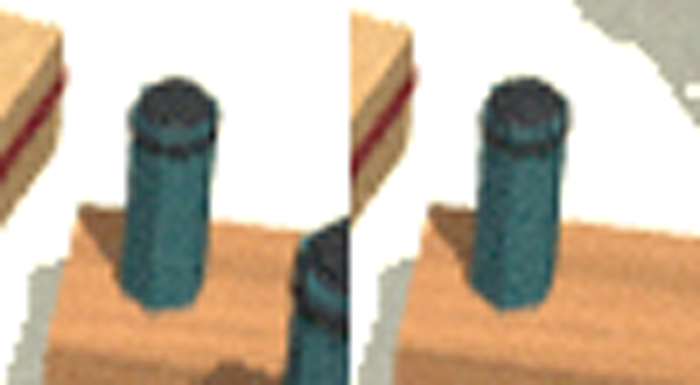

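```bash
python3 -c "
from rig import sign_off
print(sign_off())"
```

```text
the job is handed in; nothing more can be done
None
```

The job is done and handed in at about 28.5 s of the 72 s allowed; no verdict was reported.

**Cover:** I pressed both ends square to the cover. It went down on the first press at the left end, which peaked at about 69 N. The right end had already dropped and only needed pressing home. The last depth images show both ends flush with the underside to within about 0.15 mm.

**Screw:**
- I drove it clockwise with about 10–16 N on the blade, lifting out once to turn the wrist back half a turn and reseat.
- It stopped sinking with 15–16 N still on the blade, and the torque rose from about 0.05 to 0.31 N m.
- The slot turned about 5.34 rad in all, by the camera.
- The head now reads 4.1 mm above the cover from the top camera and 5.2 mm from the side camera. The collar is 5 mm.

**Screwdriver:** It is back upright in its hole. The handle foot met the rim at the same height as when I gripped it, and its picture matches the one from the start.

**Other objects:** The batteries, jars, bell, dish and carton have not moved in either picture.

**Checks that disagreed:**
- After the stop, the wrist turned about 30° further without moving the screw, and the torque then eased to 0.18 N m. The driver probably twisted slightly in the grip. I take the rise in torque as the stop; the 5.34 rad fits 5.4 only if the screw started near zero.
- My early depth reading suggested a start angle near 1.6 rad, but the full turn and sink show it was close to 0.
- The two larger look-alike screwdrivers stood upright in the first picture and were already lying on the counter at 1.8 s. The arm had not been near them, so I left them there.

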